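# Weight down a glued joint: unstack the drying rack for the pressing block, then rebuild it

### The arm

A 6-joint arm with a two-finger parallel gripper is mounted at the origin on a cart in front of the work surface, level with it; the furniture and walls round the work are solid. World frame = base frame: x ahead of the robot, y to its left, z up, the work surface at z = 0. Lengths are in m, angles in rad, forces in N, time in s.
With the tool pointing down it reaches from about 0.35 to 0.775 m from the base axis. Payload 5.5 kg.
Tool frame: the origin (TCP) lies between the finger pads; the fingertips stand 19 mm ahead of it and the grasp point (between the pads) is the TCP; z points along the fingers, x is the direction in which the jaws open and shut, and the axes are right-handed (so a half turn about z gives the same grasp; the last joint's range is limited). The gripper opens to 85 mm and grips with 20 to 120 N. Pads are 22 mm wide; open, the fingers measure 114 mm over their backs; the gripper's body (76 mm by 85 mm) begins 54 mm behind the grasp point. The pads swing forward as they close: fully open they stand 13 mm farther back than shut.
Start: joints at [-1.383, 0.313, 0.046, 1.304, 0, 1.431], TCP at [0.185, -0.544, 0.25] pointing down, gripper open.
Joint ranges: [-2.76, 2.76], [-0.86, 1.69], [-1.03, 1.26], [-2.2, 2.34], [-1.47, 1.5], [-3.14, 3.14]. Speed limits (rad/s): [2.57, 2.57, 3.14, 3.14, 3.14, 3.14].

### API

Orientations are given as a unit quaternion [w, x, y, z].
In Python, from workcell import env gives the robot as it stands. The module is installed in compiled form; this text tells all that it offers.
- The arm moves only by the tool carry_out, never from a script. Its argument "steps" is a list of rows, each a list of 7 numbers: the gripper command: -1 is shut, 1 is fully open, values between are in proportion, then the shift along the tool's x, y, z in m, then the turn, a rotation vector about the tool's x, y, z in rad. A call has 1 to 20 rows; each row shifts and turns the commanded pose from where the row before left it, along the tool's axes as they then stand; what a row does not reach is not made up. A row lasts 1/8 s, in which the tool goes at most 62.5 mm and 10.7 degrees, less where a joint would pass 70% of its speed; a pose out of reach is approached as far as the arm can. A call with a gripper value outside its range is refused whole. The fingers move at their own pace and stop on an object; "grip_force" is the grip in N (left out, the last holds). Time passes only in rows, so rows that do not move let the fingers close. It gives the time, the measured TCP pose, the force and the opening at its end, in the units of the state.
- env.get_state(): the state, without advancing time (a new reading comes with each control period).
- env.read_camera(name): name is "scene" or "top" or "wrist"; returns a dict with "color" (420x560x3 uint8, red, green, blue), "K" (3x3 intrinsics, pixels), "R" (3x3) and "t" (3): a world point X has camera coordinates R X + t. Camera axes: x right, y down, z forward; pixel columns grow to the right and rows downward; lengths in m; the calibration is good to about 2 mm. A picture is of the moment at which its call begins. There is no depth.
- env.hand_in(): hands the job in, once; it reports no verdict.
The state is a dict: "clock": time; "joint_pos": joint angles; "qvel": joint speeds; "tau": joint torques, N m; "tcp_pos": TCP position; "orientation": TCP orientation; "wrist_force": force on the tool from outside, world axes, zero at the start; "ft_torque": the same for the moment, N m; "finger_gap": finger opening in m.
Only numpy, scipy, OpenCV 4.12 (cv2) and the standard library are available. Lean on these libraries where they do the work, as an engineer would, in place of code of your own. Each camera call takes 0.05 s, during which the arm holds its last target. There are 200 camera calls.

### The job

The white glued strip on the brown card must be pressed, and the wooden pressing block for it lies on the floor of the stacking rack, under the upper frame. Unload the rack onto the black rubber mat: first stand the yellow glue bottle and the grey steel weight from the upper frame there, then lift the empty upper frame off by its handle and stand it there on its four posts; then lay the block centred along the white strip and stand the weight on the middle of the block. Rebuild the rack with the frame's four posts fully down in the corner sockets of the base, and stand the bottle back exactly where it stood before; tip nothing over and leave the roller, the green glue stick and the red marker alone.

Things in the scene. Friction and masses are not known exactly. Their poses are not given: they have to be found in the camera images.
- rack_base: Lower frame of the stacking rack, fixed: grey floor 165 (x) x 200 (y) mm, top at z = 12 mm, a dark steel socket at each corner. Origin: centre of its underside. Sockets at x = +-66, y = +-76 mm, 18 mm square inside, bottom at z = 12 mm, walls to z = 36, then a flared lip, about 27 mm wide inside at z = 44 mm.
- rack_frame: Loose upper frame, ~0.45 kg: two plywood planks (along x, y = +-28 to +-90 mm, top z = 83 mm) on four 14 mm steel posts with rounded feet at x = +-66, y = +-76; 56 mm gap between. Origin: centre at the post feet. Handle: dark wooden bar along x, y = 0, 96 long, 14 wide, 22 high, centre z = 116 mm. Plugged in, its origin is 12 mm above the base's, axes parallel (half a turn fits too).
- block: Beech pressing block, 50 (x) x 120 (y) x 35 (z) mm, 0.14 kg. Origin: centre of its underside. At the start it lies flat on the base's floor under the gap of the upper frame, its length roughly along the base's x axis, seen on both sides of the handle. Grasp it across 50 mm.
- bottle: Yellow plastic glue bottle with a red screw cap, 57 mm diameter, 122 mm high, 0.16 kg; straight round body up to 80 mm. Origin: centre of its underside; z up. At the start it stands on one plank of the upper frame.
- weight: Round pale grey steel paper weight, 58 mm diameter, 59 mm high, about 0.75 kg: cylindrical body up to z = 39 mm, neck 20 mm, round knob of 28 mm diameter at z = 45 to 59 mm. Origin: centre of its underside; z up. At the start it stands on the other plank of the upper frame.
- mat: Black ribbed rubber mat, 270 (x) x 210 (y) x 2 mm, fixed on the bench: the side area for bottle, weight and upper frame. Origin: centre of its underside; x along its 270 mm length.
- card: Brown card blank, 150 (x) x 165 (y) mm, 2.5 mm thick, fixed on the bench: two boards joined by a glued white paper strip 60 (x) x 135 (y) mm in the middle, its top 3 mm above the bench. Origin: centre of the underside, below the centre of the strip; y runs along the strip.
- roller: Bystander: press roller with wooden handle, black rubber roll, 104 x 161 x 32 mm, lying on the bench. Origin: centre of its underside.
- glue_stick: Bystander: standing glue stick with green barrel and white cap, 26 mm diameter, 83 mm high. Origin: centre of its underside.
- marker: Bystander: red marker pen with black cap lying on the bench, 16 x 128 x 17 mm. Origin: centre of its underside.
Things that resemble listed ones, but are neither listed nor needed, are in the scene too. What is shaped like the weight but blue or purple is not meant.

How it is judged:
On the way, in this order (a step that is already met when the one before it is completed fails the run):
1. bottle and weight stand released on the mat while the upper frame is still in its sockets (x of bottle in the frame of mat between -0.135 and 0.135 m and y of bottle in the frame of mat between -0.105 and 0.105 m and z of bottle in the frame of mat between -0.004 and 0.008 m and angle between each of bottle, weight's own z axis and vertical below 0.12 rad and contact force between the fingers and bottle below 0.2 N and x of weight in the frame of mat between -0.135 and 0.135 m and y of weight in the frame of mat between -0.105 and 0.105 m and z of weight in the frame of mat between -0.004 and 0.008 m and contact force between the fingers and weight below 0.2 N and distance of rack_frame from where it was at the start of the episode below 0.008 m), for 0.2 s.
2. the upper frame stands released on its posts on the mat (x of rack_frame in the frame of mat between -0.09 and 0.09 m and y of rack_frame in the frame of mat between -0.06 and 0.06 m and z of rack_frame in the frame of mat between -0.004 and 0.008 m and angle between rack_frame's own z axis and vertical below 0.12 rad and contact force between the fingers and rack_frame below 0.2 N), for 0.2 s.
3. the block lies released along the strip, centred (horizontal distance between block and card below 0.012 m and angle between the y axis of block and the y axis of card, either way round below 0.15 rad and angle between block's own z axis and vertical below 0.08 rad and z of block in the frame of card between -0.001 and 0.008 m and contact force between the fingers and block below 0.2 N), for 0.2 s.
At the end, for the whole second after the job is handed in: Block flat on the strip, centred within 12 mm and 0.15 rad; weight upright on it within 14 mm of its middle; upper frame level, posts fully down (4 mm) in the base sockets (5 mm, 0.05 rad); bottle upright on the frame within 15 mm of its starting place; all released and at rest (all of step 3 and horizontal distance between weight and block below 0.014 m and angle between each of weight, bottle's own z axis and vertical below 0.08 rad and z of weight in the frame of block between 0.031 and 0.039 m and horizontal distance between rack_frame and rack_base below 0.005 m and angle between the x axis of rack_frame and the x axis of rack_base, either way round below 0.05 rad and angle between rack_frame's own z axis and vertical below 0.04 rad and z of rack_frame in the frame of rack_base between 0.008 and 0.016 m and distance of bottle from where it was at the start of the episode below 0.015 m and contact force between the fingers and weight below 0.2 N and contact force between the fingers and rack_frame below 0.2 N and contact force between the fingers and bottle below 0.2 N and linear speed of each of block, weight, rack_frame, bottle below 0.02 m/s); the robot touches nothing.
It fails at once if the roller, the glue stick or the marker was disturbed (moved more than 20 mm) (distance of any of roller, glue_stick, marker from where it was at the start of the episode above 0.02 m).
It fails at once if the bottle, the weight or the upper frame was tipped over (angle between any of bottle, weight, rack_frame's own z axis and vertical above 0.6 rad).
It also fails if it takes over 144 s, if anything falls off the work surface, if the arm or the gripper's body presses on something with over 40 N, if the wrist force passes 120 N, or if a joint passes its speed limit or range.

## Working session

There is one attempt and no reset: what is moved stays moved. The work goes in short steps, Python scripts to look and compute and a tool call to move; the robot and the scene stay as the last step left them, time stands still between calls to the robot, and variables do not carry over. Pictures are saved under pics/ and viewed, about 12 in all and at most 16, crops included, and the job is handed in when it is done.

Besides the shell and the picture viewer there is one more tool, called after "Request:" in YAML: its name, and indented under it one key for each argument. carry_out: Moves the arm, as the interface text tells. Its arguments: {"type":"object","properties":{"steps":{"type":"array","items":{"type":"array","items":{"type":"number"}}},"grip_force":{"type":"number"}},"required":["steps"]}

```bash
mkdir -p pics; cat > h.py <<'E'
import numpy as np, cv2
from workcell import env
def cam(n):
    c=env.read_camera(n); c['R']=np.array(c['R']);c['t']=np.array(c['t']);c['K']=np.array(c['K']); return c
def save(c,f,roi=None,s=1):
    im=c['color'][:,:,::-1]
    if roi: x0,y0,x1,y1=roi; im=im[y0:y1,x0:x1]
    cv2.imwrite('pics/'+f,cv2.resize(im,None,fx=s,fy=s,interpolation=cv2.INTER_CUBIC))
def ray(c,uv,z):
    o=-c['R'].T@c['t']; d=c['R'].T@np.linalg.inv(c['K'])@np.array([uv[0],uv[1],1.])
    return o+d*(z-o[2])/d[2]
def proj(c,X):
    p=c['K']@(c['R']@np.array(X)+c['t']); return p[:2]/p[2]
def st():
    s=env.get_state(); print({k:np.round(s[k],4).tolist() for k in ('clock','joint_pos','tcp_pos','orientation','wrist_force','finger_gap')})
E
python3 - <<'E'
from h import *
st()
for n in('top','scene'):
    c=cam(n); save(c,n+'0.png',s=1.4); print(n,-c['R'].T@c['t'],c['R'].round(2).tolist(),c['K'][0,0]); np.savez(''+n+'0.npz',**c)
E
```

```text
{'clock': 0.0, 'joint_pos': [-1.3826, 0.314, 0.045, 1.3036, -0.0, 1.4312], 'tcp_pos': [0.185, -0.5439, 0.2494], 'orientation': [-0.0006, 0.813, -0.5823, -0.0007], 'wrist_force': [0.6321, 0.0318, 0.1161], 'finger_gap': 0.0852}
top [0.43425263 0.0419185  1.32451389] [[-0.02, -1.0, -0.02], [-0.98, 0.02, -0.19], [0.19, 0.02, -0.98]] 407.1882236065364
scene [-0.61866285  0.88305317  1.0280855 ] [[-0.56, -0.83, -0.02], [-0.43, 0.31, -0.85], [0.71, -0.47, -0.53]] 541.3177274818091
```

View pics/top0.png

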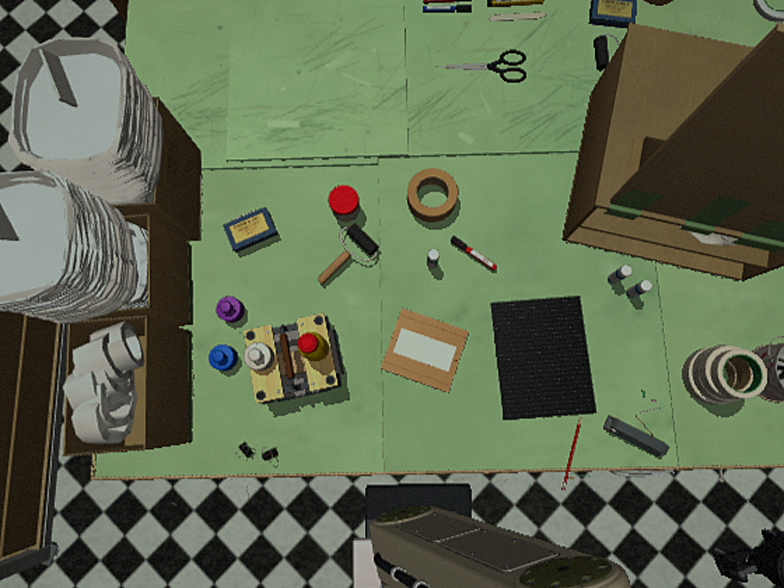

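View pics/scene0.png

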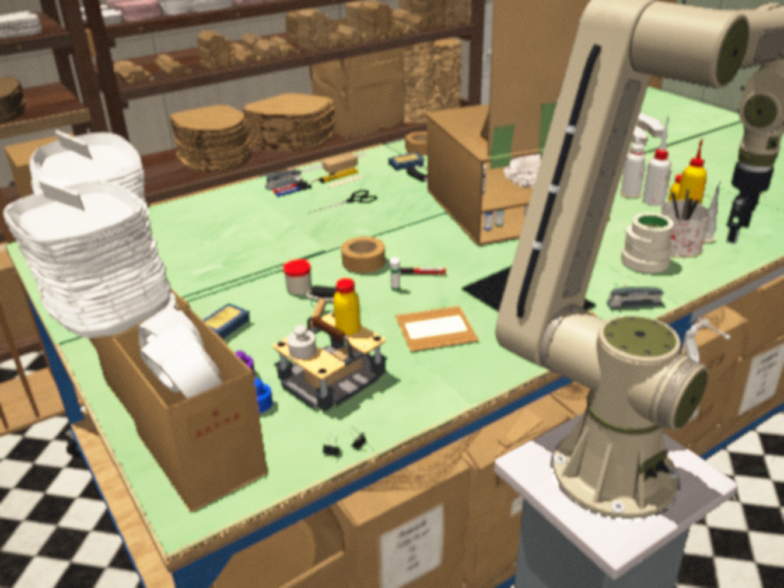

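Candidates in the top view (1.4x pixels):
- **Weight:** pale grey at (258,355). The look-alikes are blue (222,357) and purple (230,309).
- **Bottle:** red cap and yellow body at (308,345). The red lid at (343,200) and the yellow bottle far right are not it.

I choose the two objects standing on the planks.

```bash
cat > m.py <<'E'
from h import *
c=dict(np.load('top0.npz')); im=c['color']; hsv=cv2.cvtColor(im,cv2.COLOR_RGB2HSV)
save(c,'rack0.png',(150,200,265,300),6)
def comp(mask,roi):
    x0,y0,x1,y1=roi; m=np.zeros(mask.shape,np.uint8); m[y0:y1,x0:x1]=mask[y0:y1,x0:x1]*255
    cs,_=cv2.findContours(m,cv2.RETR_EXTERNAL,cv2.CHAIN_APPROX_NONE); return max(cs,key=cv2.contourArea)
def rect(name,mask,roi,z):
    k=comp(mask,roi); P=np.array([ray(c,p[0],z)[:2] for p in k],np.float32)
    r=cv2.minAreaRect(P); print(name,np.round(r[0],4),np.round(r[1],4),round(r[2],2),cv2.contourArea(k)); return r
H,S,V=[hsv[:,:,i].astype(int) for i in range(3)]
green=(H>45)&(H<80)&(S>60)&(V>80)
rect('mat',(V<70),(345,205,432,305),0.002)
rect('card',(H<25)&(S>60)|((S<50)&(V>170)),(268,215,340,285),0.0025)
rect('strip',(S<50)&(V>170),(275,225,335,275),0.003)
rect('cap',((H<6)|(H>174))&(S>150)&(V>120),(205,230,235,262),.217)
rect('weight',(S<50)&(V>130),(172,240,196,266),.154)
rect('plank',(H>15)&(H<30)&(S>60)&(V>120),(165,215,250,295),.095)
E
python3 m.py
```

```text
mat [ 0.5382 -0.2802] [0.2706 0.2105] 3.26 5345.0
card [ 0.5615 -0.0106] [0.1645 0.1506] 69.2 2269.0
strip [ 0.5618 -0.0111] [0.1333 0.0587] 69.28 691.5
cap [0.5606 0.2268] [0.0332 0.033 ] 0.27 115.5
weight [0.5415 0.3411] [0.0524 0.0518] 88.68 248.0
plank [0.5982 0.2349] [0.0686 0.0609] 11.26 215.0
```

View pics/rack0.png

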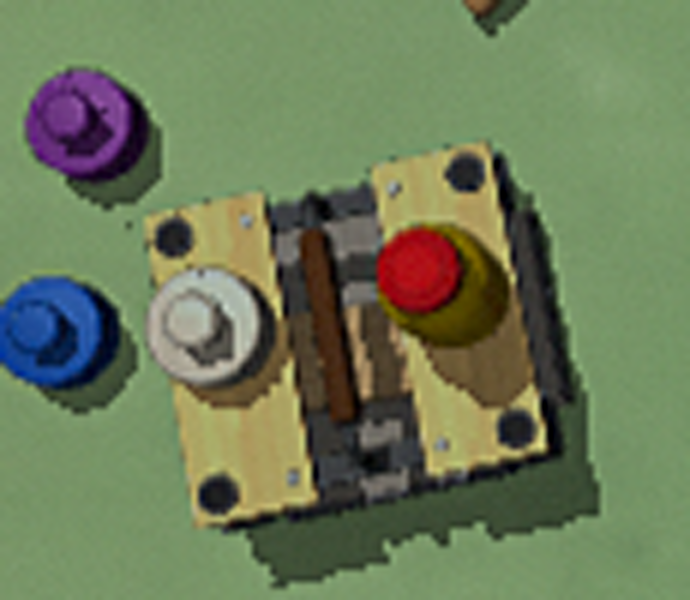

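The crop confirms the choice: the grey weight is at crop (203,325) and the red cap at (420,270). The post tops are at (174,238), (467,173), (517,428) and (218,494). Next I work out the frame pose.

```bash
python3 - <<'E'
from h import *
c=dict(np.load('top0.npz'))
px=lambda u,v:(150+u/6-.5+.08,200+v/6-.5+.08)
P=np.array([ray(c,px(*p),.095)[:2] for p in [(174,238),(467,173),(517,428),(218,494)]])
print(P.round(4).tolist(),'centre',P.mean(0).round(4))
d=P[0]-P[3]+P[1]-P[2]; print('x-axis yaw',np.degrees(np.arctan2(d[1],d[0])),'sizes',[np.linalg.norm(P[i]-P[j]).round(4) for i,j in((0,3),(1,2),(0,1),(3,2))])
h=[ray(c,px(*p),.139)[:2] for p in((314,235),(342,415))];print('handle',h,np.mean(h,0))
print('weight rim',ray(c,px(203,325),.134),'knob',ray(c,px(190,318),.152))
print('cap',ray(c,px(420,270),.217))
for n,u,z in(('glue',(433,257),.083),('marker',(473,253),.01),('roller',(350,255),.02),('tape',(433,195),.03)): print(n,ray(c,(u[0]/1.4,u[1]/1.4),z))
# bottle from second view
s=dict(np.load('scene0.npz')); hsv=cv2.cvtColor(s['color'],cv2.COLOR_RGB2HSV)
m=cv2.inRange(hsv,(0,150,90),(6,255,255))|cv2.inRange(hsv,(174,150,90),(180,255,255)); m[:,:232]=0;m[:,262:]=0;m[:195]=0;m[215:]=0
x,y,w,hh=cv2.boundingRect(m); print('scene cap box',x,y,w,hh); print(ray(s,(x+w/2,y+hh/2),.207))
E
```

```text
[[0.592, 0.371], [0.6219, 0.2216], [0.4926, 0.1961], [0.4633, 0.3455]] centre [0.5424 0.2835]
x-axis yaw 11.17547011772679 sizes [np.float64(0.1313), np.float64(0.1318), np.float64(0.1523), np.float64(0.1522)]
handle [array([0.58626181, 0.29025719]), array([0.49854199, 0.27530925])] [0.5424019  0.28278322]
weight rim [0.54392466 0.34511074 0.134     ] knob [0.54577738 0.34690622 0.152     ]
cap [0.55907695 0.22513436 0.217     ]
glue [ 0.75986584 -0.03407925  0.083     ]
marker [ 0.78629641 -0.13375315  0.01      ]
roller [0.7864806  0.15806627 0.02      ]
tape [ 0.9267288  -0.04271315  0.03      ]
scene cap box 240 199 13 10
[0.55592619 0.23021539 0.207     ]
```

```bash
cat >> h.py <<'E'
def plan(pts,yaw=None,step=.045):
    """tool-axis shifts from the present pose: first the turn, then straight legs through pts"""
    from scipy.spatial.transform import Rotation as Ro
    s=env.get_state(); q=np.array(s['orientation']); R=Ro.from_quat(q[[1,2,3,0]]).as_matrix(); p=np.array(s['tcp_pos'])
    y0=np.arctan2(R[1,0],R[0,0])
    print('t %.2f'%s['clock'],'tcp',p.round(4),'yaw %.3f'%y0,'tilt %.3f'%np.arccos(-R[2,2]),'gap %.4f'%s['finger_gap'],'F',np.round(s['wrist_force'],1),'j1,6',np.round(s['joint_pos'],2)[[0,5]])
    if yaw is None: yaw=y0
    t=-(yaw-y0); n=int(np.ceil(abs(t)/.17)); print('turn rz',round(t,3),n,'rows of',round(t/max(n,1),4))
    c,si=np.cos(yaw),np.sin(yaw)
    for P in pts:
        d=np.array(P)-p; T=np.array([d[0]*c+d[1]*si,d[0]*si-d[1]*c,-d[2]]); n=max(1,int(np.ceil(np.linalg.norm(d)/step)))
        print(P,'shift',T.round(4).tolist(),n,'rows of',(T/n).round(4).tolist()); p=np.array(P)
E
python3 -c "
from h import *
plan([(.559,.226,.29)],.195)"
```

```text
t 0.10 tcp [ 0.185  -0.544   0.2495] yaw -1.243 tilt 0.002 gap 0.0857 F [ 0.6 -0.1 -0.9] j1,6 [-1.38  1.43]
turn rz -1.438 9 rows of -0.1598
(0.559, 0.226, 0.29) shift [0.5161, -0.6829, -0.0405] 20 rows of [0.0258, -0.0341, -0.002]
```

Request:
carry_out:
  steps:
    - [1,0,0,0,0,0,-0.16]
    - [1,0,0,0,0,0,-0.16]
    - [1,0,0,0,0,0,-0.16]
    - [1,0,0,0,0,0,-0.16]
    - [1,0,0,0,0,0,-0.16]
    - [1,0,0,0,0,0,-0.16]
    - [1,0,0,0,0,0,-0.16]
    - [1,0,0,0,0,0,-0.16]
    - [1,0,0,0,0,0,-0.158]

```text
clock: 1.23
tcp_pos: [0.1851, -0.5441, 0.2498]
orientation: [-0.001, 0.995, 0.1, -0.0]
wrist_force: [0.5, -0.4, 0.0]
finger_gap: 0.0852
```

Request:
carry_out:
  steps:
    - [1,0.0258,-0.0341,-0.002,0,0,0]
    - [1,0.0258,-0.0341,-0.002,0,0,0]
    - [1,0.0258,-0.0341,-0.002,0,0,0]
    - [1,0.0258,-0.0341,-0.002,0,0,0]
    - [1,0.0258,-0.0341,-0.002,0,0,0]
    - [1,0.0258,-0.0341,-0.002,0,0,0]
    - [1,0.0258,-0.0341,-0.002,0,0,0]
    - [1,0.0258,-0.0341,-0.002,0,0,0]
    - [1,0.0258,-0.0341,-0.002,0,0,0]
    - [1,0.0258,-0.0341,-0.002,0,0,0]
    - [1,0.0258,-0.0341,-0.002,0,0,0]
    - [1,0.0258,-0.0341,-0.002,0,0,0]
    - [1,0.0258,-0.0341,-0.002,0,0,0]
    - [1,0.0258,-0.0341,-0.002,0,0,0]
    - [1,0.0258,-0.0341,-0.002,0,0,0]
    - [1,0.0258,-0.0341,-0.002,0,0,0]
    - [1,0.0258,-0.0341,-0.002,0,0,0]
    - [1,0.0258,-0.0341,-0.002,0,0,0]
    - [1,0.0258,-0.0341,-0.002,0,0,0]
    - [1,0.0258,-0.0341,-0.002,0,0,0]

```text
clock: 3.72
tcp_pos: [0.5595, 0.226, 0.2898]
orientation: [0.0, 0.995, 0.097, -0.0]
wrist_force: [0.3, -0.5, 0.2]
finger_gap: 0.0854
```

```bash
python3 -c "
from h import *
c=cam('wrist'); save(c,'w1.png'); np.savez('w1.npz',**c)
print(-c['R'].T@c['t'], 'cap top centre expected',proj(c,(.559,.226,.217)),'base',proj(c,(.559,.226,.095)))
plan([(.559,.226,.29),(.559,.226,.167)],.195)"
```

```text
[0.54526098 0.29792382 0.41204458] cap top centre expected [277.09778522 238.04943345] base [277.3409709  192.52008554]
t 3.77 tcp [0.5613 0.23   0.289 ] yaw 0.198 tilt 0.003 gap 0.0855 F [2.7 2.8 1. ] j1,6 [0.26 1.63]
turn rz 0.003 1 rows of 0.003
(0.559, 0.226, 0.29) shift [-0.003, 0.0035, -0.001] 1 rows of [-0.003, 0.0035, -0.001]
(0.559, 0.226, 0.167) shift [0.0, 0.0, 0.123] 3 rows of [0.0, 0.0, 0.041]
```

View pics/w1.png

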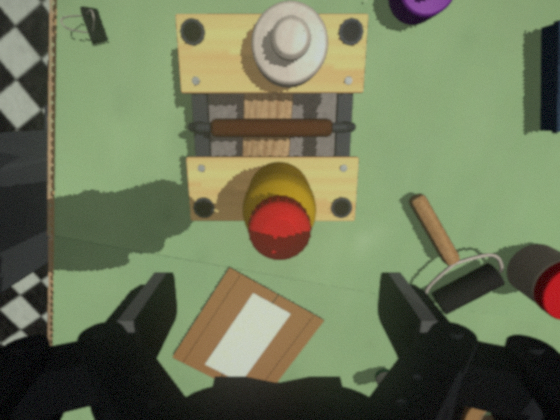

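The wrist view shows the cap at (280,228), the weight's knob at (290,37), and the post tops at (193,32), (351,31), (341,207) and (204,208). The block runs under the handle at x 245-290.

```bash
python3 -c "
from h import *
c=dict(np.load('w1.npz')); hsv=cv2.cvtColor(c['color'],cv2.COLOR_RGB2HSV)
m=cv2.inRange(hsv,(0,150,60),(5,255,255))|cv2.inRange(hsv,(174,150,60),(180,255,255)); m[:180]=0;m[270:]=0;m[:,:230]=0;m[:,330:]=0
print(cv2.boundingRect(m)); x,y,w,h=cv2.boundingRect(m)
print('cap',ray(c,(x+w/2,y+h-w/2),.217), 'base side x', ray(c,(x+w/2,y+h/2),.205))
P=np.array([ray(c,p,.095)[:2] for p in[(193,32),(351,31),(341,207),(204,208)]]);print('frame',P.mean(0),np.linalg.norm(P[0]-P[1]),np.linalg.norm(P[1]-P[2])); d=P[1]-P[0]+P[2]-P[3];print(np.arctan2(d[1],d[0]))
print('weight knob',ray(c,(291,37),.152),'rim',ray(c,(290,42),.134))
print('block ends',ray(c,(268,106),.047),ray(c,(268,148),.047))
plan([(.559,.226,.29)],.195)"
```

```text
(250, 198, 60, 59)
cap [0.55934736 0.23324763 0.217     ] base side x [0.56027936 0.22893966 0.205     ]
frame [0.54270257 0.28514598] 0.1312730298529657 0.15151307610457976
0.20034717627144558
weight knob [0.54469109 0.34768214 0.152     ] rim [0.54460842 0.34773214 0.134     ]
block ends [0.53449386 0.30137122 0.047     ] [0.54226939 0.26010342 0.047     ]
t 3.77 tcp [0.5613 0.23   0.289 ] yaw 0.198 tilt 0.003 gap 0.0855 F [2.7 2.8 1. ] j1,6 [0.26 1.63]
turn rz 0.003 1 rows of 0.003
(0.559, 0.226, 0.29) shift [-0.003, 0.0035, -0.001] 1 rows of [-0.003, 0.0035, -0.001]
```

Request:
carry_out:
  steps:
    - [1,0.0005,-0.0025,0,0,0,0]
    - [1,0,0,0.03,0,0,0]
    - [1,0,0,0.03,0,0,0]
    - [1,0,0,0.03,0,0,0]
    - [1,0,0,0.02,0,0,0]
    - [1,0,0,0.013,0,0,0]
    - [1,0,0,0,0,0,0]
    - [1,0,0,0,0,0,0]

```text
clock: 4.78
tcp_pos: [0.5597, 0.227, 0.1683]
orientation: [-0.0, 0.995, 0.097, 0.001]
wrist_force: [0.9, -0.8, 0.6]
finger_gap: 0.0854
```

Request:
carry_out:
  grip_force: 40
  steps:
    - [-1,0,0,0,0,0,0]
    - [-1,0,0,0,0,0,0]
    - [-1,0,0,0,0,0,0]
    - [-1,0,0,0,0,0,0]
    - [-1,0,0,0,0,0,0]
    - [-1,0,0,0,0,0,0]

```text
clock: 5.52
tcp_pos: [0.5598, 0.2273, 0.1683]
orientation: [-0.0, 0.995, 0.097, 0.001]
wrist_force: [-0.4, -0.4, 5.8]
finger_gap: 0.055
```

```bash
python3 -c "
from h import *
plan([(.559,.2285,.25),(.437,-.351,.25),(.437,-.351,.076)])"
```

```text
t 5.53 tcp [0.5598 0.2273 0.1683] yaw 0.195 tilt 0.002 gap 0.0550 F [-0.4 -0.4  5.8] j1,6 [0.25 1.63]
turn rz -0.0 0 rows of -0.0
(0.559, 0.2285, 0.25) shift [-0.0005, -0.0013, -0.0817] 2 rows of [-0.0003, -0.0007, -0.0408]
(0.437, -0.351, 0.25) shift [-0.232, 0.5449, -0.0] 14 rows of [-0.0166, 0.0389, -0.0]
(0.437, -0.351, 0.076) shift [0.0, 0.0, 0.174] 4 rows of [0.0, 0.0, 0.0435]
```

Request:
carry_out:
  steps:
    - [-1,0,0,-0.02,0,0,0]
    - [-1,0,0,-0.03,0,0,0]
    - [-1,0,0,-0.032,0,0,0]
    - [-1,-0.01,0.022,0,0,0,0]
    - [-1,-0.0166,0.039,0,0,0,0]
    - [-1,-0.0166,0.039,0,0,0,0]
    - [-1,-0.0166,0.039,0,0,0,0]
    - [-1,-0.0166,0.039,0,0,0,0]
    - [-1,-0.0166,0.039,0,0,0,0]
    - [-1,-0.0166,0.039,0,0,0,0]
    - [-1,-0.0166,0.039,0,0,0,0]
    - [-1,-0.0166,0.039,0,0,0,0]
    - [-1,-0.0166,0.039,0,0,0,0]
    - [-1,-0.0166,0.039,0,0,0,0]
    - [-1,-0.0166,0.039,0,0,0,0]
    - [-1,-0.0166,0.039,0,0,0,0]
    - [-1,-0.0166,0.039,0,0,0,0]
    - [-1,-0.0166,0.039,0,0,0,0]
    - [-1,-0.006,0.016,0,0,0,0]
    - [-1,0,0,0,0,0,0]

```text
clock: 8.02
tcp_pos: [0.4282, -0.3943, 0.2484]
orientation: [-0.001, 0.995, 0.097, -0.0]
wrist_force: [-0.6, 0.5, -2.3]
finger_gap: 0.0545
```

```bash
python3 -c "
from h import *
plan([(.437,-.351,.25),(.437,-.351,.0765)])"
```

```text
t 8.03 tcp [ 0.4282 -0.3943  0.2484] yaw 0.193 tilt 0.002 gap 0.0545 F [-0.6  0.5 -2.3] j1,6 [-0.88  0.5 ]
turn rz -0.0 0 rows of -0.0
(0.437, -0.351, 0.25) shift [0.0169, -0.0408, -0.0016] 1 rows of [0.0169, -0.0408, -0.0016]
(0.437, -0.351, 0.0765) shift [0.0, 0.0, 0.1735] 4 rows of [0.0, 0.0, 0.0434]
```

Request:
carry_out:
  steps:
    - [-1,0.008,-0.02,0,0,0,0]
    - [-1,0.0089,-0.0208,0,0,0,0]
    - [-1,0,0,0.03,0,0,0]
    - [-1,0,0,0.04,0,0,0]
    - [-1,0,0,0.04,0,0,0]
    - [-1,0,0,0.03,0,0,0]
    - [-1,0,0,0.02,0,0,0]
    - [-1,0,0,0.008,0,0,0]
    - [-1,0,0,0.003,0,0,0]
    - [-1,0,0,0,0,0,0]
    - [-1,0,0,0,0,0,0]

```text
clock: 9.4
tcp_pos: [0.4379, -0.351, 0.0793]
orientation: [0.001, 0.995, 0.097, 0.001]
wrist_force: [0.4, -0.9, -1.5]
finger_gap: 0.0548
```

```bash
python3 -c "
from h import *
plan([(.437,-.351,.0765)])"
```

```text
t 9.40 tcp [ 0.4379 -0.351   0.0793] yaw 0.195 tilt 0.002 gap 0.0548 F [ 0.4 -0.9 -1.5] j1,6 [-0.82  0.56]
turn rz -0.0 0 rows of -0.0
(0.437, -0.351, 0.0765) shift [-0.0008, -0.0001, 0.0028] 1 rows of [-0.0008, -0.0001, 0.0028]
```

Request:
carry_out:
  steps:
    - [-1,0,0,0.003,0,0,0]
    - [-1,0,0,0.0005,0,0,0]
    - [-1,0,0,0,0,0,0]
    - [1,0,0,0,0,0,0]
    - [1,0,0,0,0,0,0]
    - [1,0,0,0,0,0,0]
    - [1,0,0,0,0,0,0]
    - [1,0,0,-0.03,0,0,0]
    - [1,0,0,-0.05,0,0,0]
    - [1,0,0,-0.05,0,0,0]
    - [1,0,0,-0.04,0,0,0]
    - [1,0,0,0,0,0,0]

```text
clock: 10.9
tcp_pos: [0.4387, -0.352, 0.2487]
orientation: [0.003, 0.995, 0.097, 0.002]
wrist_force: [-0.5, -0.6, -0.8]
finger_gap: 0.0854
```

```bash
python3 -c "
from h import *
c=cam('wrist'); save(c,'w2.png')
plan([(.5445,.347,.245),(.5445,.347,.117)])"
```

```text
t 10.95 tcp [ 0.438  -0.3513  0.2464] yaw 0.195 tilt 0.004 gap 0.0856 F [ 0.1  0.4 -0.2] j1,6 [-0.82  0.56]
turn rz -0.0 0 rows of -0.0
(0.5445, 0.347, 0.245) shift [0.2398, -0.6644, 0.0014] 16 rows of [0.015, -0.0415, 0.0001]
(0.5445, 0.347, 0.117) shift [0.0, 0.0, 0.128] 3 rows of [0.0, 0.0, 0.0427]
```

View pics/w2.png

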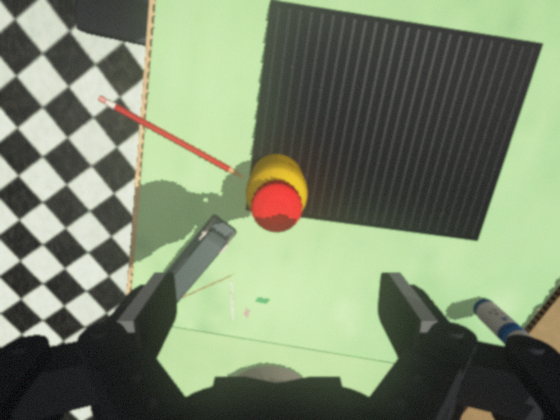

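The bottle (cap at (277,207)) stands upright on the mat's near corner. Next is the weight.

Request:
carry_out:
  steps:
    - [1,0.015,-0.0415,0,0,0,0]
    - [1,0.015,-0.0415,0,0,0,0]
    - [1,0.015,-0.0415,0,0,0,0]
    - [1,0.015,-0.0415,0,0,0,0]
    - [1,0.015,-0.0415,0,0,0,0]
    - [1,0.015,-0.0415,0,0,0,0]
    - [1,0.015,-0.0415,0,0,0,0]
    - [1,0.015,-0.0415,0,0,0,0]
    - [1,0.015,-0.0415,0,0,0,0]
    - [1,0.015,-0.0415,0,0,0,0]
    - [1,0.015,-0.0415,0,0,0,0]
    - [1,0.015,-0.0415,0,0,0,0]
    - [1,0.015,-0.0415,0,0,0,0]
    - [1,0.015,-0.0415,0,0,0,0]
    - [1,0.015,-0.0415,0,0,0,0]
    - [1,0.015,-0.0415,0,0,0,0]
    - [1,0,0,0,0,0,0]
    - [1,0,0,0,0,0,0]

```text
clock: 13.2
tcp_pos: [0.5434, 0.3468, 0.243]
orientation: [0.001, 0.995, 0.098, -0.001]
wrist_force: [-0.5, -0.6, 0.3]
finger_gap: 0.0856
```

```bash
python3 -c "
from h import *
plan([(.5445,.347,.245),(.5445,.347,.117)])"
```

```text
t 13.20 tcp [0.5434 0.3468 0.243 ] yaw 0.195 tilt 0.003 gap 0.0856 F [-0.5 -0.6  0.3] j1,6 [0.44 1.82]
turn rz -0.0 0 rows of -0.0
(0.5445, 0.347, 0.245) shift [0.0011, 0.0001, -0.002] 1 rows of [0.0011, 0.0001, -0.002]
(0.5445, 0.347, 0.117) shift [0.0, 0.0, 0.128] 3 rows of [0.0, 0.0, 0.0427]
```

Request:
carry_out:
  grip_force: 80
  steps:
    - [1,0.001,0,0.03,0,0,0]
    - [1,0,0,0.04,0,0,0]
    - [1,0,0,0.03,0,0,0]
    - [1,0,0,0.018,0,0,0]
    - [1,0,0,0.007,0,0,0]
    - [1,0,0,0,0,0,0]
    - [1,0,0,0,0,0,0]
    - [-1,0,0,0,0,0,0]
    - [-1,0,0,0,0,0,0]
    - [-1,0,0,0,0,0,0]
    - [-1,0,0,0,0,0,0]
    - [-1,0,0,0,0,0,0]
    - [-1,0,0,0,0,0,0]

```text
clock: 14.82
tcp_pos: [0.5452, 0.3478, 0.1211]
orientation: [-0.0, 0.995, 0.098, 0.001]
wrist_force: [-1.8, -1.1, 4.8]
finger_gap: 0.0551
```

```bash
python3 -c "
from h import *
plan([(.5445,.347,.2),(.43,-.221,.2)])"
```

```text
t 14.82 tcp [0.5452 0.3478 0.1211] yaw 0.195 tilt 0.001 gap 0.0551 F [-1.8 -1.1  4.8] j1,6 [0.44 1.82]
turn rz -0.0 0 rows of -0.0
(0.5445, 0.347, 0.2) shift [-0.0009, 0.0006, -0.0789] 2 rows of [-0.0004, 0.0003, -0.0394]
(0.43, -0.221, 0.2) shift [-0.2226, 0.535, -0.0] 13 rows of [-0.0171, 0.0412, -0.0]
```

Request:
carry_out:
  steps:
    - [-1,0,0,-0.02,0,0,0]
    - [-1,0,0,-0.03,0,0,0]
    - [-1,0,0,-0.03,0,0,0]
    - [-1,-0.008,0.0206,0,0,0,0]
    - [-1,-0.0171,0.0412,0,0,0,0]
    - [-1,-0.0171,0.0412,0,0,0,0]
    - [-1,-0.0171,0.0412,0,0,0,0]
    - [-1,-0.0171,0.0412,0,0,0,0]
    - [-1,-0.0171,0.0412,0,0,0,0]
    - [-1,-0.0171,0.0412,0,0,0,0]
    - [-1,-0.0171,0.0412,0,0,0,0]
    - [-1,-0.0171,0.0412,0,0,0,0]
    - [-1,-0.0171,0.0412,0,0,0,0]
    - [-1,-0.0171,0.0412,0,0,0,0]
    - [-1,-0.0171,0.0412,0,0,0,0]
    - [-1,-0.0171,0.0412,0,0,0,0]
    - [-1,-0.0092,0.0206,0,0,0,0]
    - [-1,0,0,0,0,0,0]
    - [-1,0,0,0,0,0,0]

```text
clock: 17.2
tcp_pos: [0.43, -0.2201, 0.1989]
orientation: [-0.001, 0.995, 0.097, -0.001]
wrist_force: [-0.5, 1.1, -7.4]
finger_gap: 0.0554
```

```bash
python3 -c "
from h import *
plan([(.43,-.221,.2),(.43,-.221,.0281)])"
```

```text
t 17.20 tcp [ 0.43   -0.2201  0.1989] yaw 0.195 tilt 0.003 gap 0.0554 F [-0.5  1.1 -7.4] j1,6 [-0.64  0.74]
turn rz -0.0 0 rows of -0.0
(0.43, -0.221, 0.2) shift [-0.0002, 0.0009, -0.0011] 1 rows of [-0.0002, 0.0009, -0.0011]
(0.43, -0.221, 0.0281) shift [0.0, 0.0, 0.1719] 4 rows of [0.0, 0.0, 0.043]
```

Request:
carry_out:
  steps:
    - [-1,0,0,0.03,0,0,0]
    - [-1,0,0,0.04,0,0,0]
    - [-1,0,0,0.04,0,0,0]
    - [-1,0,0,0.03,0,0,0]
    - [-1,0,0,0.02,0,0,0]
    - [-1,0,0,0.007,0,0,0]
    - [-1,0,0,0.003,0,0,0]
    - [-1,0,0,0,0,0,0]
    - [-1,0,0,0,0,0,0]

```text
clock: 18.32
tcp_pos: [0.4314, -0.2214, 0.0307]
orientation: [0.001, 0.995, 0.097, 0.001]
wrist_force: [0.4, -1.0, -7.6]
finger_gap: 0.0548
```

Request:
carry_out:
  steps:
    - [-1,0,0,0.002,0,0,0]
    - [-1,0,0,0.001,0,0,0]
    - [-1,0,0,0,0,0,0]
    - [1,0,0,0,0,0,0]
    - [1,0,0,0,0,0,0]
    - [1,0,0,0,0,0,0]
    - [1,0,0,0,0,0,0]
    - [1,0,0,-0.03,0,0,0]
    - [1,0,0,-0.05,0,0,0]
    - [1,0,0,-0.05,0,0,0]
    - [1,0,0,-0.05,0,0,0]
    - [1,0,0,0,0,0,0]

```text
clock: 19.82
tcp_pos: [0.4329, -0.2226, 0.211]
orientation: [0.003, 0.995, 0.097, 0.003]
wrist_force: [-0.1, -0.5, -0.2]
finger_gap: 0.0853
```

```bash
python3 -c "
from h import *
plan([(.5425,.2845,.21),(.5425,.2845,.128)],1.768)"
```

```text
t 19.82 tcp [ 0.4329 -0.2226  0.211 ] yaw 0.195 tilt 0.008 gap 0.0853 F [-0.1 -0.5 -0.2] j1,6 [-0.64  0.74]
turn rz -1.573 10 rows of -0.1573
(0.5425, 0.2845, 0.21) shift [0.4758, 0.2068, 0.001] 12 rows of [0.0397, 0.0172, 0.0001]
(0.5425, 0.2845, 0.128) shift [0.0, 0.0, 0.082] 2 rows of [0.0, 0.0, 0.041]
```

Request:
carry_out:
  steps:
    - [1,0,0,0,0,0,-0.1573]
    - [1,0,0,0,0,0,-0.1573]
    - [1,0,0,0,0,0,-0.1573]
    - [1,0,0,0,0,0,-0.1573]
    - [1,0,0,0,0,0,-0.1573]
    - [1,0,0,0,0,0,-0.1573]
    - [1,0,0,0,0,0,-0.1573]
    - [1,0,0,0,0,0,-0.1573]
    - [1,0,0,0,0,0,-0.1573]
    - [1,0,0,0,0,0,-0.1573]

```text
clock: 21.08
tcp_pos: [0.4302, -0.2206, 0.2055]
orientation: [-0.001, 0.632, 0.775, -0.0]
wrist_force: [0.1, -0.2, 0.1]
finger_gap: 0.0853
```

Request:
carry_out:
  steps:
    - [1,0.0397,0.0172,0,0,0,0]
    - [1,0.0397,0.0172,0,0,0,0]
    - [1,0.0397,0.0172,0,0,0,0]
    - [1,0.0397,0.0172,0,0,0,0]
    - [1,0.0397,0.0172,0,0,0,0]
    - [1,0.0397,0.0172,0,0,0,0]
    - [1,0.0397,0.0172,0,0,0,0]
    - [1,0.0397,0.0172,0,0,0,0]
    - [1,0.0397,0.0172,0,0,0,0]
    - [1,0.0397,0.0172,0,0,0,0]
    - [1,0.0397,0.0172,0,0,0,0]
    - [1,0.0397,0.0172,0,0,0,0]
    - [1,0,0,0,0,0,0]
    - [1,0,0,0,0,0,0]

```text
clock: 22.82
tcp_pos: [0.5391, 0.2862, 0.2054]
orientation: [-0.0, 0.634, 0.773, -0.001]
wrist_force: [-0.4, -0.2, -0.5]
finger_gap: 0.0851
```

```bash
python3 -c "
from h import *
c=cam('top'); np.savez('top1.npz',**c); save(c,'top1.png',(150,190,450,310),2.6)
plan([(.5425,.2845,.21),(.5425,.2845,.13)],1.768)"
```

```text
t 22.88 tcp [0.5392 0.2857 0.2058] yaw 1.768 tilt 0.002 gap 0.0855 F [-0.2 -0.2  0.4] j1,6 [0.36 0.16]
turn rz -0.0 1 rows of -0.0005
(0.5425, 0.2845, 0.21) shift [-0.0019, 0.003, -0.0042] 1 rows of [-0.0019, 0.003, -0.0042]
(0.5425, 0.2845, 0.13) shift [0.0, 0.0, 0.08] 2 rows of [0.0, 0.0, 0.04]
```

View pics/top1.png

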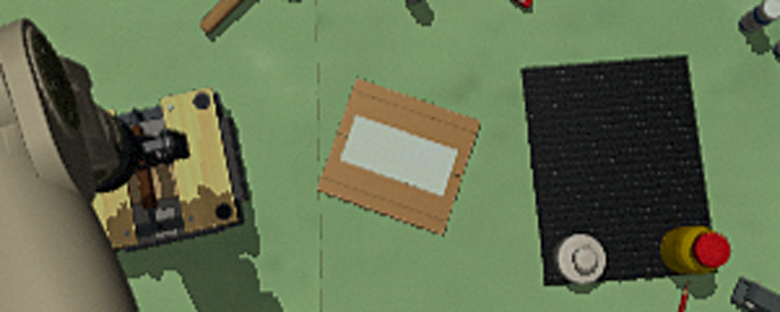

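Both stand upright on the mat: the weight at (580,258) and the bottle at (690,250). Next I grasp the handle.

Request:
carry_out:
  grip_force: 100
  steps:
    - [1,-0.0019,0.003,0,0,0,0]
    - [1,0,0,0.03,0,0,0]
    - [1,0,0,0.03,0,0,0]
    - [1,0,0,0.015,0,0,0]
    - [1,0,0,0.003,0,0,0]
    - [1,0,0,0,0,0,0]
    - [-1,0,0,0,0,0,0]
    - [-1,0,0,0,0,0,0]
    - [-1,0,0,0,0,0,0]
    - [-1,0,0,0,0,0,0]
    - [-1,0,0,0,0,0,0]
    - [-1,0,0,0,0,0,0]
    - [-1,0,0,0,0,0,0]

```text
clock: 24.5
tcp_pos: [0.5432, 0.2853, 0.1291]
orientation: [0.0, 0.634, 0.773, 0.0]
wrist_force: [-1.0, -0.4, 4.9]
finger_gap: 0.012
```

```bash
python3 -c "
from h import *
plan([(.5425,.2845,.26)])"
```

```text
t 24.50 tcp [0.5432 0.2853 0.1291] yaw 1.768 tilt 0.000 gap 0.0120 F [-1.  -0.4  4.9] j1,6 [0.35 0.16]
turn rz -0.0 0 rows of -0.0
(0.5425, 0.2845, 0.26) shift [-0.0007, -0.0009, -0.1309] 3 rows of [-0.0002, -0.0003, -0.0436]
```

Request:
carry_out:
  steps:
    - [-1,0,0,-0.008,0,0,0]
    - [-1,0,0,-0.012,0,0,0]
    - [-1,0,0,-0.02,0,0,0]
    - [-1,0,0,-0.03,0,0,0]
    - [-1,0,0,-0.03,0,0,0]
    - [-1,0,0,-0.01,0,0,0]
    - [-1,0,0,0,0,0,0]

```text
clock: 25.38
tcp_pos: [0.5433, 0.2854, 0.239]
orientation: [0.0, 0.634, 0.773, 0.0]
wrist_force: [-0.2, 0.2, -4.5]
finger_gap: 0.0123
```

```bash
python3 -c "
from h import *
plan([(.592,-.277,.24),(.592,-.277,.1195)],step=.035)
c=cam('scene'); save(c,'s1.png',(150,150,480,340),2.3)"
```

```text
t 25.38 tcp [0.5433 0.2854 0.239 ] yaw 1.768 tilt 0.001 gap 0.0123 F [-0.2  0.2 -4.5] j1,6 [0.35 0.16]
turn rz -0.0 0 rows of -0.0
(0.592, -0.277, 0.24) shift [-0.5611, -0.0624, -0.001] 17 rows of [-0.033, -0.0037, -0.0001]
(0.592, -0.277, 0.1195) shift [0.0, 0.0, 0.1205] 4 rows of [0.0, 0.0, 0.0301]
```

View pics/s1.png

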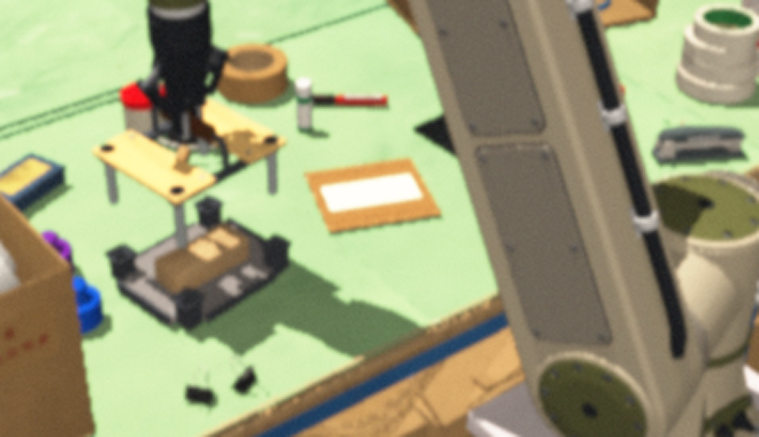

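The frame is off and level, at about (190,150) in the crop, and the block is still on the base floor at (205,255).

Request:
carry_out:
  steps:
    - [-1,-0.016,-0.002,0,0,0,0]
    - [-1,-0.033,-0.0037,0,0,0,0]
    - [-1,-0.033,-0.0037,0,0,0,0]
    - [-1,-0.033,-0.0037,0,0,0,0]
    - [-1,-0.033,-0.0037,0,0,0,0]
    - [-1,-0.033,-0.0037,0,0,0,0]
    - [-1,-0.033,-0.0037,0,0,0,0]
    - [-1,-0.033,-0.0037,0,0,0,0]
    - [-1,-0.033,-0.0037,0,0,0,0]
    - [-1,-0.033,-0.0037,0,0,0,0]
    - [-1,-0.033,-0.0037,0,0,0,0]
    - [-1,-0.033,-0.0037,0,0,0,0]
    - [-1,-0.033,-0.0037,0,0,0,0]
    - [-1,-0.033,-0.0037,0,0,0,0]
    - [-1,-0.033,-0.0037,0,0,0,0]
    - [-1,-0.033,-0.0037,0,0,0,0]
    - [-1,-0.033,-0.0037,0,0,0,0]
    - [-1,-0.017,-0.0012,0,0,0,0]
    - [-1,0,0,0,0,0,0]

```text
clock: 27.8
tcp_pos: [0.591, -0.2782, 0.2376]
orientation: [-0.001, 0.635, 0.773, -0.0]
wrist_force: [-0.7, 0.3, -5.0]
finger_gap: 0.0125
```

```bash
python3 -c "
from h import *
plan([(.592,-.277,.24),(.592,-.277,.1195)],step=.035)"
```

```text
t 27.80 tcp [ 0.591  -0.2782  0.2376] yaw 1.766 tilt 0.002 gap 0.0125 F [-0.7  0.3 -5. ] j1,6 [-0.56 -0.76]
turn rz -0.0 0 rows of -0.0
(0.592, -0.277, 0.24) shift [0.001, 0.0012, -0.0024] 1 rows of [0.001, 0.0012, -0.0024]
(0.592, -0.277, 0.1195) shift [0.0, 0.0, 0.1205] 4 rows of [0.0, 0.0, 0.0301]
```

Request:
carry_out:
  steps:
    - [-1,0,0,0.02,0,0,0]
    - [-1,0,0,0.03,0,0,0]
    - [-1,0,0,0.03,0,0,0]
    - [-1,0,0,0.02,0,0,0]
    - [-1,0,0,0.01,0,0,0]
    - [-1,0,0,0.005,0,0,0]
    - [-1,0,0,0.0025,0,0,0]
    - [-1,0,0,0.001,0,0,0]
    - [-1,0,0,0,0,0,0]

```text
clock: 28.92
tcp_pos: [0.5921, -0.2773, 0.1209]
orientation: [0.0, 0.634, 0.773, 0.0]
wrist_force: [-0.2, 0.5, -4.8]
finger_gap: 0.0122
```

Request:
carry_out:
  steps:
    - [-1,0,0,0.0015,0,0,0]
    - [-1,0,0,0.001,0,0,0]
    - [-1,0,0,0,0,0,0]
    - [1,0,0,0,0,0,0]
    - [1,0,0,0,0,0,0]
    - [1,0,0,0,0,0,0]
    - [1,0,0,0,0,0,0]
    - [1,0,0,-0.02,0,0,0]
    - [1,0,0,-0.04,0,0,0]
    - [1,0,0,-0.04,0,0,0]
    - [1,0,0,0,0,0,0]

```text
clock: 30.3
tcp_pos: [0.5936, -0.2781, 0.2221]
orientation: [0.004, 0.634, 0.773, 0.0]
wrist_force: [0.6, 0.5, -0.0]
finger_gap: 0.0856
```

```bash
python3 -c "
from h import *
plan([(.542,.2845,.23)])"
```

```text
t 30.30 tcp [ 0.5936 -0.2781  0.2221] yaw 1.768 tilt 0.008 gap 0.0856 F [ 0.6  0.5 -0. ] j1,6 [-0.56 -0.76]
turn rz -0.0 0 rows of -0.0
(0.542, 0.2845, 0.23) shift [0.5618, 0.0596, -0.0079] 13 rows of [0.0432, 0.0046, -0.0006]
```

Request:
carry_out:
  steps:
    - [1,0.0432,0.0046,-0.001,0,0,0]
    - [1,0.0432,0.0046,-0.001,0,0,0]
    - [1,0.0432,0.0046,-0.001,0,0,0]
    - [1,0.0432,0.0046,-0.001,0,0,0]
    - [1,0.0432,0.0046,-0.001,0,0,0]
    - [1,0.0432,0.0046,-0.001,0,0,0]
    - [1,0.0432,0.0046,-0.001,0,0,0]
    - [1,0.0432,0.0046,-0.001,0,0,0]
    - [1,0.0432,0.0046,-0.001,0,0,0]
    - [1,0.0432,0.0046,-0.001,0,0,0]
    - [1,0.0432,0.0046,-0.001,0,0,0]
    - [1,0.0432,0.0046,-0.001,0,0,0]
    - [1,0.0432,0.0046,-0.001,0,0,0]
    - [1,0,0,0,0,0,0]
    - [1,0,0,0,0,0,0]

```text
clock: 32.17
tcp_pos: [0.54, 0.2851, 0.2298]
orientation: [-0.0, 0.634, 0.773, -0.001]
wrist_force: [-0.9, -0.5, 0.4]
finger_gap: 0.0855
```

```bash
python3 -c "
from h import *
c=cam('wrist'); np.savez('w3.npz',**c); save(c,'w3.png')
plan([(.542,.2845,.23)])"
```

```text
t 32.23 tcp [0.5402 0.2846 0.23  ] yaw 1.767 tilt 0.001 gap 0.0853 F [-0.4 -0.3 -0.3] j1,6 [0.35 0.16]
turn rz -0.0 0 rows of -0.0
(0.542, 0.2845, 0.23) shift [-0.0004, 0.0018, 0.0] 1 rows of [-0.0004, 0.0018, 0.0]
```

View pics/w3.png

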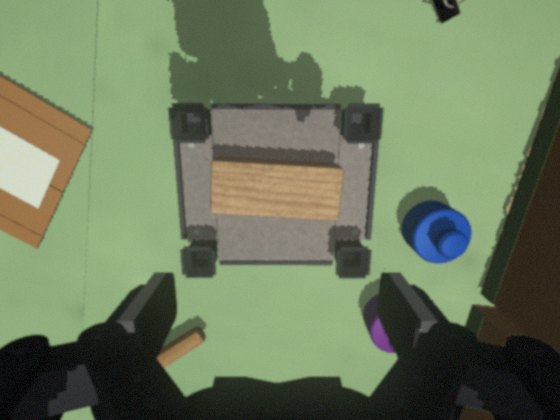

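The block lies with its length along image horizontal, which is the base's y axis and not x as the text says. I go by the picture. Its corners are about (213,158), (342,166), (339,220) and (211,213), and I measure those next.

```bash
python3 -c "
from h import *
c=dict(np.load('w3.npz')); hsv=cv2.cvtColor(c['color'],cv2.COLOR_RGB2HSV)
m=cv2.inRange(hsv,(8,70,110),(25,255,255)); m[:140]=0;m[240:]=0;m[:,:195]=0;m[:,360:]=0
k=max(cv2.findContours(m,0,1)[0],key=cv2.contourArea)
r=cv2.minAreaRect(np.array([ray(c,p[0],.047)[:2] for p in k],np.float32)); print(r)
S=np.array([ray(c,p,.044)[:2] for p in[(190,122),(362,122),(352,258),(199,258)]]);print('sockets',S.mean(0),np.linalg.norm(S[0]-S[1]),np.linalg.norm(S[1]-S[2])); d=S[1]-S[0]+S[2]-S[3];print('y yaw',np.arctan2(d[1],d[0]))
# strip again
x=dict(np.load('top1.npz')); hsv=cv2.cvtColor(x['color'],cv2.COLOR_RGB2HSV); m=cv2.inRange(hsv,(0,0,165),(180,55,255)); m[:225]=0;m[275:]=0;m[:,:275]=0;m[:,335:]=0
k=max(cv2.findContours(m,0,1)[0],key=cv2.contourArea); print('strip',cv2.minAreaRect(np.array([ray(x,p[0],.003)[:2] for p in k],np.float32)))
"
```

```text
((0.5356751680374146, 0.2840210795402527), (0.0489937849342823, 0.11767543852329254), 7.767831325531006)
sockets [0.5392551  0.28465154] 0.14892864870869638 0.12761998873677005
y yaw 1.7668348004567933
strip ((0.56253981590271, -0.010828696191310883), (0.13441172242164612, 0.05990111455321312), 69.28048706054688)
```

Request:
carry_out:
  steps:
    - [1,0,0,0,0,0,0.163]
    - [1,0,0,0,0,0,0.163]
    - [1,0,0,0,0,0,0.163]
    - [1,0,0,0,0,0,0.163]
    - [1,0,0,0,0,0,0.163]
    - [1,0,0,0,0,0,0.163]
    - [1,0,0,0,0,0,0.163]
    - [1,0,0,0,0,0,0.163]
    - [1,0,0,0,0,0,0.163]
    - [1,0,0,0,0,0,0.163]
    - [1,0,0,0,0,0,0]

```text
clock: 33.6
tcp_pos: [0.5407, 0.284, 0.2307]
orientation: [0.0, 0.998, 0.069, -0.0]
wrist_force: [-0.8, -1.0, -0.4]
finger_gap: 0.0853
```

```bash
python3 -c "
from h import *
plan([(.537,.2842,.23),(.537,.2842,.036)],.1356)"
```

```text
t 33.60 tcp [0.5407 0.284  0.2307] yaw 0.138 tilt 0.000 gap 0.0853 F [-0.8 -1.  -0.4] j1,6 [0.35 1.79]
turn rz 0.002 1 rows of 0.0021
(0.537, 0.2842, 0.23) shift [-0.0036, -0.0007, 0.0007] 1 rows of [-0.0036, -0.0007, 0.0007]
(0.537, 0.2842, 0.036) shift [0.0, 0.0, 0.194] 5 rows of [0.0, 0.0, 0.0388]
```

Request:
carry_out:
  grip_force: 50
  steps:
    - [1,-0.0036,0,0,0,0,0.002]
    - [1,0,0,0.03,0,0,0]
    - [1,0,0,0.045,0,0,0]
    - [1,0,0,0.045,0,0,0]
    - [1,0,0,0.035,0,0,0]
    - [1,0,0,0.02,0,0,0]
    - [1,0,0,0.01,0,0,0]
    - [1,0,0,0.005,0,0,0]
    - [1,0,0,0,0,0,0]
    - [1,0,0,0,0,0,0]

```text
clock: 34.85
tcp_pos: [0.5375, 0.2851, 0.0418]
orientation: [-0.0, 0.998, 0.068, 0.001]
wrist_force: [0.7, -0.6, 0.3]
finger_gap: 0.0853
```

Request:
carry_out:
  steps:
    - [-1,0,0,0,0,0,0]
    - [-1,0,0,0,0,0,0]
    - [-1,0,0,0,0,0,0]
    - [-1,0,0,0,0,0,0]
    - [-1,0,0,0,0,0,0]
    - [-1,0,0,0,0,0,0]

```text
clock: 35.6
tcp_pos: [0.5373, 0.2851, 0.0414]
orientation: [-0.0, 0.998, 0.068, 0.001]
wrist_force: [-1.2, 0.1, 4.6]
finger_gap: 0.0487
```

```bash
python3 -c "
from h import *
plan([(.537,.2842,.17)])"
```

```text
t 35.60 tcp [0.5373 0.2851 0.0414] yaw 0.136 tilt 0.001 gap 0.0487 F [-1.2  0.1  4.6] j1,6 [0.36 1.79]
turn rz -0.0 0 rows of -0.0
(0.537, 0.2842, 0.17) shift [-0.0004, 0.0008, -0.1286] 3 rows of [-0.0001, 0.0003, -0.0429]
```

Request:
carry_out:
  steps:
    - [-1,0,0,-0.02,0,0,0]
    - [-1,0,0,-0.04,0,0,0]
    - [-1,0,0,-0.04,0,0,0]
    - [-1,0,0,-0.02,0,0,0]
    - [-1,0,0,0,0,0,0.125]
    - [-1,0,0,0,0,0,0.125]
    - [-1,0,0,0,0,0,0.125]
    - [-1,0,0,0,0,0,0.1226]
    - [-1,0,0,0,0,0,0]

```text
clock: 36.72
tcp_pos: [0.5364, 0.2847, 0.1599]
orientation: [0.0, 0.984, -0.179, -0.001]
wrist_force: [0.4, -1.3, -1.6]
finger_gap: 0.0492
```

```bash
python3 -c "
from h import *
c=cam('wrist'); np.savez('w4.npz',**c); save(c,'w4.png')
plan([(.562,-.0108,.16),(.562,-.0108,.0324)],-.3616)"
```

```text
t 36.77 tcp [0.5364 0.2847 0.16  ] yaw -0.359 tilt 0.001 gap 0.0489 F [ 0.1  0.3 -1.2] j1,6 [0.36 2.29]
turn rz 0.002 1 rows of 0.0023
(0.562, -0.0108, 0.16) shift [0.1285, 0.2674, 0.0] 7 rows of [0.0184, 0.0382, 0.0]
(0.562, -0.0108, 0.0324) shift [0.0, -0.0, 0.1276] 3 rows of [0.0, -0.0, 0.0425]
```

View pics/w4.png

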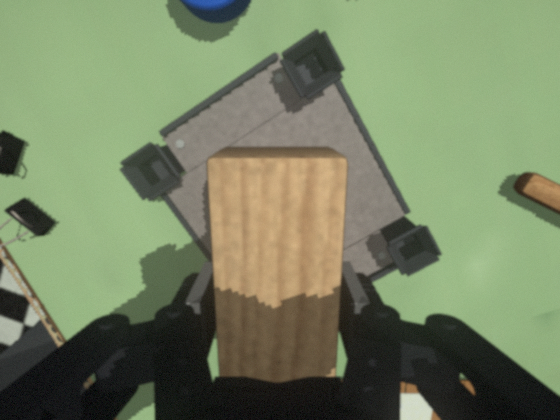

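The block is held level. Its far top edge runs at row 157, columns 209-346, so I check how well it is centred lengthwise in the jaws.

```bash
python3 -c "
from h import *
c=dict(np.load('w4.npz')); z=.16-.0414+.012+.035
a,b=ray(c,(209,157),z)[:2],ray(c,(346,157),z)[:2]; e=(a+b)/2
u=np.array([.351,.936]); v=e-np.array([.5364,.2847]); print('width',np.linalg.norm(a-b),'end along',v@u,'lateral',v@np.array([.936,-.351]),'angle',np.arctan2(*(b-a)[::-1]))
"
```

```text
width 0.04615316204921004 end along 0.058427159623477075 lateral -0.0004076534489476358 angle -0.3614131660572141
```

Request:
carry_out:
  steps:
    - [-1,0.0094,0.0184,0,0,0,0.002]
    - [-1,0.0184,0.0382,0,0,0,0]
    - [-1,0.0184,0.0382,0,0,0,0]
    - [-1,0.0184,0.0382,0,0,0,0]
    - [-1,0.0184,0.0382,0,0,0,0]
    - [-1,0.0184,0.0382,0,0,0,0]
    - [-1,0.0184,0.0382,0,0,0,0]
    - [-1,0.009,0.0195,0,0,0,0]
    - [-1,0,0,0,0,0,0]
    - [-1,0,0,0.03,0,0,0]
    - [-1,0,0,0.04,0,0,0]
    - [-1,0,0,0.025,0,0,0]
    - [-1,0,0,0.012,0,0,0]
    - [-1,0,0,0.006,0,0,0]
    - [-1,0,0,0,0,0,0]
    - [-1,0,0,0,0,0,0]

```text
clock: 38.78
tcp_pos: [0.5632, -0.0106, 0.0488]
orientation: [0.0, 0.984, -0.181, 0.001]
wrist_force: [-0.7, -0.8, -1.5]
finger_gap: 0.0493
```

```bash
python3 -c "
from h import *
plan([(.5622,-.0108,.0326)],-.3616)"
```

```text
t 38.77 tcp [ 0.5632 -0.0106  0.0488] yaw -0.363 tilt 0.002 gap 0.0493 F [-0.7 -0.8 -1.5] j1,6 [-0.16  1.77]
turn rz -0.002 1 rows of -0.0018
(0.5622, -0.0108, 0.0326) shift [-0.0008, 0.0005, 0.0162] 1 rows of [-0.0008, 0.0005, 0.0162]
```

Request:
carry_out:
  steps:
    - [-1,-0.0008,0.0005,0.008,0,0,0]
    - [-1,0,0,0.005,0,0,0]
    - [-1,0,0,0.002,0,0,0]
    - [-1,0,0,0,0,0,0]
    - [-1,0,0,0.001,0,0,0]
    - [-1,0,0,0.0005,0,0,0]
    - [-1,0,0,0,0,0,0]

```text
clock: 39.65
tcp_pos: [0.5615, -0.0108, 0.0324]
orientation: [0.0, 0.984, -0.181, 0.0]
wrist_force: [-3.1, -0.0, 7.1]
finger_gap: 0.049
```

Contact is made, at 7 N upward. I release and retreat.

Request:
carry_out:
  steps:
    - [1,0,0,0,0,0,0]
    - [1,0,0,0,0,0,0]
    - [1,0,0,0,0,0,0]
    - [1,0,0,0,0,0,0]
    - [1,0,0,-0.03,0,0,0]
    - [1,0,0,-0.05,0,0,0]
    - [1,0,0,-0.05,0,0,0]
    - [1,0,0,-0.04,0,0,0]
    - [1,0,0,0,0,0,0]
    - [1,0,0,0,0,0,0]

```text
clock: 40.9
tcp_pos: [0.5611, -0.0107, 0.2007]
orientation: [0.0, 0.984, -0.181, -0.0]
wrist_force: [0.1, 0.3, -0.4]
finger_gap: 0.0854
```

```bash
python3 -c "
from h import *
c=cam('wrist'); np.savez('w5.npz',**c); save(c,'w5.png')
plan([(.43,-.2214,.2),(.43,-.2214,.03)],1.57)"
```

```text
t 40.95 tcp [ 0.5606 -0.0106  0.2   ] yaw -0.364 tilt 0.002 gap 0.0853 F [-0.4 -0.1 -1.1] j1,6 [-0.16  1.77]
turn rz -1.934 12 rows of -0.1611
(0.43, -0.2214, 0.2) shift [-0.2109, -0.1305, 0.0] 6 rows of [-0.0351, -0.0217, 0.0]
(0.43, -0.2214, 0.03) shift [0.0, 0.0, 0.17] 4 rows of [0.0, 0.0, 0.0425]
```

View pics/w5.png

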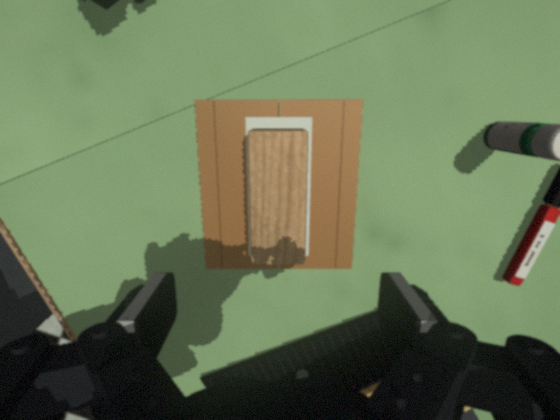

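The block lies along the strip: its top face is at about (248-308, 129-264) and the card corners are (196,100), (363,100), (353,268) and (206,268). I check how well it is centred.

```bash
python3 -c "
from h import *
c=dict(np.load('w5.npz')); hsv=cv2.cvtColor(c['color'],cv2.COLOR_RGB2HSV)
C=np.array([ray(c,p,.0025)[:2] for p in[(196,100),(363,100),(353,268),(206,268)]]); print('card',C.mean(0),[np.linalg.norm(C[i]-C[i-1]).round(4) for i in range(4)])
B=np.array([ray(c,p,.038)[:2] for p in[(248,129),(308,129),(308,266),(248,266)]]); print('block',B.mean(0),[np.linalg.norm(B[i]-B[i-1]).round(4) for i in range(4)])
print('strip px row, far edge',ray(c,(279,117),.003)[:2], 'block far edge',ray(c,(278,129),.038)[:2])
u=np.array([.354,.935]); o=C.mean(0); print('strip end from card centre',(ray(c,(279,117),.003)[:2]-o)@u,'block end',(ray(c,(278,129),.038)[:2]-o)@u)
l=np.array([.935,-.354]); print('lateral block edges at row 190',[(ray(c,(x,190),.038)[:2]-o)@l for x in(248,308)])
"
```

```text
card [ 0.56265865 -0.00981279] [np.float64(0.1629), np.float64(0.1478), np.float64(0.1627), np.float64(0.15)]
block [ 0.56057428 -0.01131377] [np.float64(0.1207), np.float64(0.0483), np.float64(0.1206), np.float64(0.0543)]
strip px row, far edge [0.58603753 0.05289148] block far edge [0.58205901 0.04502594]
strip end from card centre 0.06690462118459863 block end 0.05814193852296861
lateral block edges at row 190 [np.float64(-0.026802189356006634), np.float64(0.024013546734152336)]
```

Request:
carry_out:
  steps:
    - [1,0,0,0,0,0,-0.1612]
    - [1,0,0,0,0,0,-0.1612]
    - [1,0,0,0,0,0,-0.1612]
    - [1,0,0,0,0,0,-0.1612]
    - [1,0,0,0,0,0,-0.1612]
    - [1,0,0,0,0,0,-0.1612]
    - [1,0,0,0,0,0,-0.1612]
    - [1,0,0,0,0,0,-0.1612]
    - [1,0,0,0,0,0,-0.1612]
    - [1,0,0,0,0,0,-0.1612]
    - [1,0,0,0,0,0,-0.1612]
    - [1,0,0,0,0,0,-0.1612]
    - [1,-0.035,-0.0217,0,0,0,0]
    - [1,-0.035,-0.0217,0,0,0,0]
    - [1,-0.035,-0.0217,0,0,0,0]
    - [1,-0.035,-0.0217,0,0,0,0]
    - [1,-0.035,-0.0217,0,0,0,0]
    - [1,-0.035,-0.0217,0,0,0,0]
    - [1,0,0,0,0,0,0]
    - [1,0,0,0,0,0,0]

```text
clock: 43.45
tcp_pos: [0.4307, -0.2201, 0.2002]
orientation: [-0.001, 0.707, 0.707, 0.0]
wrist_force: [-0.6, 0.3, 0.1]
finger_gap: 0.0853
```

```bash
python3 -c "
from h import *
c=cam('wrist'); np.savez('w6.npz',**c); save(c,'w6.png')
print('expected knob',proj(c,(.4314,-.2214,.061)),'frame corners',[proj(c,(.5921+a*.98-b*.197,-.2773+a*.197+b*.98,.085)).round() for a,b in((-.066,.076),(-.066,-.076))])
plan([(.4314,-.2214,.2),(.4314,-.2214,.028)],1.57)"
```

```text
expected knob [274.11285491 209.31481332] frame corners [array([281., 316.]), array([ 98., 349.])]
t 43.50 tcp [ 0.4311 -0.2199  0.2005] yaw 1.571 tilt 0.002 gap 0.0853 F [ 0.6  0.7 -0.2] j1,6 [-0.64 -0.64]
turn rz 0.001 1 rows of 0.0013
(0.4314, -0.2214, 0.2) shift [-0.0015, 0.0003, 0.0005] 1 rows of [-0.0015, 0.0003, 0.0005]
(0.4314, -0.2214, 0.028) shift [0.0, 0.0, 0.172] 4 rows of [0.0, 0.0, 0.043]
```

View pics/w6.png

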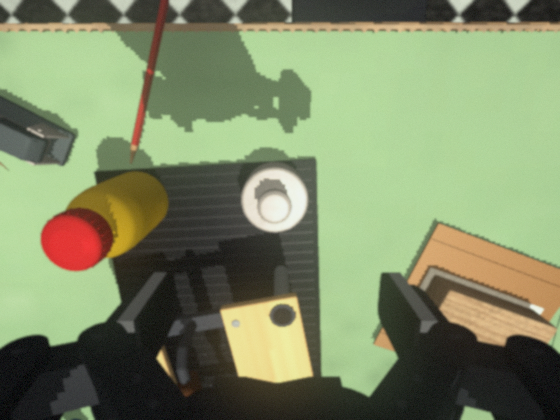

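The knob is at (274,208), where I expected it. I grasp the weight with the jaws along y.

Request:
carry_out:
  grip_force: 80
  steps:
    - [1,-0.0015,0,0.03,0,0,0]
    - [1,0,0,0.04,0,0,0]
    - [1,0,0,0.04,0,0,0]
    - [1,0,0,0.03,0,0,0]
    - [1,0,0,0.02,0,0,0]
    - [1,0,0,0.01,0,0,0]
    - [1,0,0,0.003,0,0,0]
    - [1,0,0,0,0,0,0]
    - [-1,0,0,0,0,0,0]
    - [-1,0,0,0,0,0,0]
    - [-1,0,0,0,0,0,0]
    - [-1,0,0,0,0,0,0]
    - [-1,0,0,0,0,0,0]
    - [-1,0,0,0,0,0,0]

```text
clock: 45.25
tcp_pos: [0.4317, -0.2224, 0.0297]
orientation: [0.001, 0.707, 0.707, 0.0]
wrist_force: [-1.5, 1.6, 8.7]
finger_gap: 0.0553
```

```bash
python3 -c "
from h import *
plan([(.4314,-.2214,.16),(.561,-.0112,.16)],1.2)"
```

```text
t 45.25 tcp [ 0.4317 -0.2224  0.0297] yaw 1.571 tilt 0.002 gap 0.0553 F [-1.5  1.6  8.7] j1,6 [-0.64 -0.64]
turn rz 0.371 3 rows of 0.1236
(0.4314, -0.2214, 0.16) shift [0.0008, -0.0006, -0.1303] 3 rows of [0.0003, -0.0002, -0.0434]
(0.561, -0.0112, 0.16) shift [0.2429, 0.0446, -0.0] 6 rows of [0.0405, 0.0074, -0.0]
```

Request:
carry_out:
  steps:
    - [-1,0,0,-0.02,0,0,0]
    - [-1,0,0,-0.04,0,0,0]
    - [-1,0,0,-0.04,0,0,0]
    - [-1,0,0,-0.03,0,0,0]
    - [-1,0.018,0.0112,0,0,0,0]
    - [-1,0.035,0.0216,0,0,0,0]
    - [-1,0.035,0.0216,0,0,0,0]
    - [-1,0.035,0.0216,0,0,0,0]
    - [-1,0.035,0.0216,0,0,0,0]
    - [-1,0.035,0.0216,0,0,0,0]
    - [-1,0.018,0.0104,0,0,0,0]
    - [-1,0,0,0,0,0,0]
    - [-1,0,0,0,0,0,0]

```text
clock: 46.88
tcp_pos: [0.5597, -0.0117, 0.1576]
orientation: [-0.001, 0.707, 0.707, -0.001]
wrist_force: [-0.4, -0.2, -7.5]
finger_gap: 0.0551
```

```bash
python3 -c "
from h import *
plan([(.561,-.0112,.16),(.561,-.0112,.0665)])"
```

```text
t 46.88 tcp [ 0.5597 -0.0117  0.1576] yaw 1.570 tilt 0.002 gap 0.0551 F [-0.4 -0.2 -7.5] j1,6 [-0.16 -0.16]
turn rz -0.0 0 rows of -0.0
(0.561, -0.0112, 0.16) shift [0.0005, 0.0013, -0.0024] 1 rows of [0.0005, 0.0013, -0.0024]
(0.561, -0.0112, 0.0665) shift [0.0, 0.0, 0.0935] 3 rows of [0.0, 0.0, 0.0312]
```

Request:
carry_out:
  steps:
    - [-1,0.0005,0.0005,0.025,0,0,0]
    - [-1,0,0,0.03,0,0,0]
    - [-1,0,0,0.02,0,0,0]
    - [-1,0,0,0.008,0,0,0]
    - [-1,0,0,0.004,0,0,0]
    - [-1,0,0,0,0,0,0]
    - [-1,0,0,0,0,0,0]

```text
clock: 47.75
tcp_pos: [0.5619, -0.0109, 0.0722]
orientation: [0.001, 0.707, 0.707, 0.0]
wrist_force: [0.3, 0.8, -7.4]
finger_gap: 0.0552
```

Request:
carry_out:
  steps:
    - [-1,0,-0.0005,0.004,0,0,0]
    - [-1,0,0,0.002,0,0,0]
    - [-1,0,0,0.001,0,0,0]
    - [-1,0,0,0,0,0,0]

```text
clock: 48.25
tcp_pos: [0.5608, -0.0107, 0.0658]
orientation: [0.0, 0.707, 0.707, 0.0]
wrist_force: [-5.0, 0.2, 6.0]
finger_gap: 0.0551
```

Request:
carry_out:
  steps:
    - [1,0,0,0,0,0,0]
    - [1,0,0,0,0,0,0]
    - [1,0,0,0,0,0,0]
    - [1,0,0,0,0,0,0]
    - [1,0,0,-0.03,0,0,0]
    - [1,0,0,-0.05,0,0,0]
    - [1,0,0,-0.05,0,0,0]
    - [1,0,0,-0.02,0,0,0]
    - [1,0,0,0,0,0,0]
    - [1,0,0,0,0,0,0]

```text
clock: 49.5
tcp_pos: [0.5601, -0.0107, 0.213]
orientation: [-0.001, 0.707, 0.707, -0.001]
wrist_force: [0.8, 0.2, -0.9]
finger_gap: 0.0852
```

```bash
python3 -c "
from h import *
c=cam('wrist'); np.savez('w7.npz',**c); save(c,'w7.png')
plan([(.5921,-.2773,.215),(.5921,-.2773,.119)],1.768)"
```

```text
t 49.55 tcp [ 0.5599 -0.0106  0.2126] yaw 1.571 tilt 0.003 gap 0.0850 F [ 0.1  0.1 -0.3] j1,6 [-0.16 -0.16]
turn rz -0.197 2 rows of -0.0986
(0.5921, -0.2773, 0.215) shift [-0.2679, -0.0207, -0.0024] 6 rows of [-0.0446, -0.0034, -0.0004]
(0.5921, -0.2773, 0.119) shift [0.0, 0.0, 0.096] 3 rows of [0.0, 0.0, 0.032]
```

View pics/w7.png

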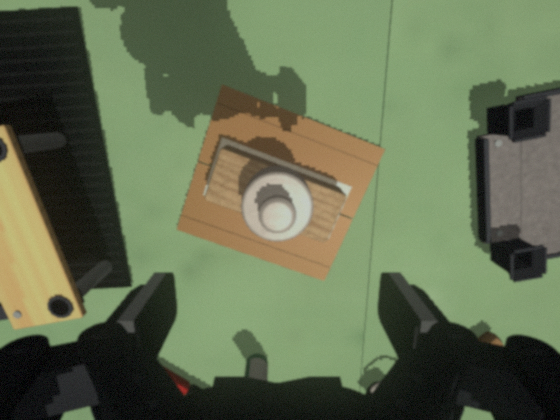

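The weight stands on the middle of the block, with its rim centred at (277,206). Next is the frame.

Request:
carry_out:
  grip_force: 100
  steps:
    - [1,0,0,0,0,0,-0.0986]
    - [1,0,0,0,0,0,-0.0986]
    - [1,-0.0446,-0.0034,0,0,0,0]
    - [1,-0.0446,-0.0034,0,0,0,0]
    - [1,-0.0446,-0.0034,0,0,0,0]
    - [1,-0.0446,-0.0034,0,0,0,0]
    - [1,-0.0446,-0.0034,0,0,0,0]
    - [1,-0.0446,-0.0034,0,0,0,0]
    - [1,0,0,0,0,0,0]
    - [1,0,0,0,0,0,0]

```text
clock: 50.8
tcp_pos: [0.5924, -0.2767, 0.2125]
orientation: [-0.002, 0.634, 0.773, -0.0]
wrist_force: [-0.6, 0.9, 0.0]
finger_gap: 0.0852
```

```bash
python3 -c "
from h import *
plan([(.5921,-.2773,.215),(.5921,-.2773,.119)],1.768)"
```

```text
t 50.80 tcp [ 0.5924 -0.2767  0.2125] yaw 1.767 tilt 0.003 gap 0.0852 F [-0.6  0.9  0. ] j1,6 [-0.56 -0.76]
turn rz -0.001 1 rows of -0.0005
(0.5921, -0.2773, 0.215) shift [-0.0006, -0.0004, -0.0025] 1 rows of [-0.0006, -0.0004, -0.0025]
(0.5921, -0.2773, 0.119) shift [0.0, 0.0, 0.096] 3 rows of [0.0, 0.0, 0.032]
```

Request:
carry_out:
  steps:
    - [1,0,0,0.03,0,0,0]
    - [1,0,0,0.03,0,0,0]
    - [1,0,0,0.022,0,0,0]
    - [1,0,0,0.01,0,0,0]
    - [1,0,0,0,0,0,0]
    - [1,0,0,0,0,0,0]

```text
clock: 51.55
tcp_pos: [0.5938, -0.2771, 0.1235]
orientation: [0.001, 0.634, 0.773, 0.0]
wrist_force: [0.4, 0.1, 0.0]
finger_gap: 0.0856
```

```bash
python3 -c "
from h import *
plan([(.5923,-.2774,.119)],1.768)"
```

```text
t 51.55 tcp [ 0.5938 -0.2771  0.1235] yaw 1.769 tilt 0.002 gap 0.0856 F [0.4 0.1 0. ] j1,6 [-0.56 -0.76]
turn rz 0.001 1 rows of 0.0005
(0.5923, -0.2774, 0.119) shift [-0.0, -0.0016, 0.0045] 1 rows of [-0.0, -0.0016, 0.0045]
```

Request:
carry_out:
  steps:
    - [1,0,-0.0016,0.0045,0,0,0]
    - [1,0,0,0,0,0,0]
    - [-1,0,0,0,0,0,0]
    - [-1,0,0,0,0,0,0]
    - [-1,0,0,0,0,0,0]
    - [-1,0,0,0,0,0,0]
    - [-1,0,0,0,0,0,0]
    - [-1,0,0,0,0,0,0]
    - [-1,0,0,0,0,0,0]

```text
clock: 52.68
tcp_pos: [0.5917, -0.2775, 0.1181]
orientation: [0.0, 0.634, 0.773, -0.0]
wrist_force: [-0.6, -0.2, 2.8]
finger_gap: 0.0122
```

Request:
carry_out:
  steps:
    - [-1,0,0,-0.015,0,0,0]
    - [-1,0,0,-0.03,0,0,0]
    - [-1,0,0,-0.035,0,0,0]
    - [-1,0,0,-0.03,0,0,0]
    - [-1,0,0,-0.02,0,0,0]
    - [-1,0,0,0,0,0,0]
    - [-1,0,0,0,0,0,0]

```text
clock: 53.55
tcp_pos: [0.5911, -0.2771, 0.2466]
orientation: [-0.001, 0.634, 0.773, -0.0]
wrist_force: [0.1, 0.3, -4.1]
finger_gap: 0.0126
```

```bash
python3 -c "
from h import *
plan([(.5432,.2853,.25),(.5432,.2853,.175)],1.768,.036)"
```

```text
t 53.55 tcp [ 0.5911 -0.2771  0.2466] yaw 1.768 tilt 0.002 gap 0.0126 F [ 0.1  0.3 -4.1] j1,6 [-0.56 -0.76]
turn rz -0.0 1 rows of -0.0
(0.5432, 0.2853, 0.25) shift [0.5609, 0.0632, -0.0034] 16 rows of [0.0351, 0.004, -0.0002]
(0.5432, 0.2853, 0.175) shift [0.0, 0.0, 0.075] 3 rows of [0.0, 0.0, 0.025]
```

Request:
carry_out:
  steps:
    - [-1,0.0176,0.002,0,0,0,0]
    - [-1,0.0351,0.004,0,0,0,0]
    - [-1,0.0351,0.004,0,0,0,0]
    - [-1,0.0351,0.004,0,0,0,0]
    - [-1,0.0351,0.004,0,0,0,0]
    - [-1,0.0351,0.004,0,0,0,0]
    - [-1,0.0351,0.004,0,0,0,0]
    - [-1,0.0351,0.004,0,0,0,0]
    - [-1,0.0351,0.004,0,0,0,0]
    - [-1,0.0351,0.004,0,0,0,0]
    - [-1,0.0351,0.004,0,0,0,0]
    - [-1,0.0351,0.004,0,0,0,0]
    - [-1,0.0351,0.004,0,0,0,0]
    - [-1,0.0351,0.004,0,0,0,0]
    - [-1,0.0351,0.004,0,0,0,0]
    - [-1,0.0351,0.004,0,0,0,0]
    - [-1,0.0171,0.0012,0,0,0,0]
    - [-1,0,0,0,0,0,0]
    - [-1,0,0,0,0,0,0]

```text
clock: 55.92
tcp_pos: [0.5433, 0.2846, 0.2474]
orientation: [0.0, 0.634, 0.773, -0.001]
wrist_force: [0.2, 0.2, -3.8]
finger_gap: 0.0125
```

```bash
python3 -c "
from h import *
c=cam('wrist'); np.savez('w8.npz',**c); save(c,'w8.png')
plan([(.5432,.2853,.17)],1.768,.036)"
```

```text
t 55.98 tcp [0.5435 0.2844 0.2476] yaw 1.767 tilt 0.001 gap 0.0128 F [-0.2  0.7 -3.7] j1,6 [0.35 0.16]
turn rz -0.001 1 rows of -0.0009
(0.5432, 0.2853, 0.17) shift [0.001, -0.0001, 0.0776] 3 rows of [0.0003, -0.0, 0.0259]
```

View pics/w8.png

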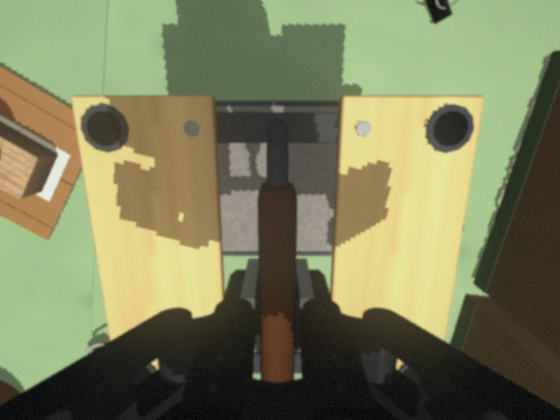

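The frame is held square to the tool, with post tops at (104,127) and (451,127). I check its position along the handle.

```bash
python3 -c "
from h import *
c=dict(np.load('w8.npz')); z=.2476-.1161+.083
a,b=[ray(c,p,z)[:2] for p in((104,127),(451,127))]; print(np.linalg.norm(a-b)); e=(a+b)/2-np.array([.5435,.2844]); u=np.array([np.cos(.197),np.sin(.197)]); print('along x',e@u,'lat',e@np.array([-u[1],u[0]]),'yaw',np.arctan2(*(b-a)[::-1]))"
```

```text
0.15197192988124109
along x -0.06659712123362178 lat 0.001355183681864676 yaw 1.766155827819748
```

Request:
carry_out:
  steps:
    - [-1,0.001,0,0.02,0,0,0]
    - [-1,0,0,0.03,0,0,0]
    - [-1,0,0,0.02,0,0,0]
    - [-1,0,0,0.008,0,0,0]
    - [-1,0,0,0,0,0,0]
    - [-1,0,0,0,0,0,0]

```text
clock: 56.72
tcp_pos: [0.5442, 0.2862, 0.1709]
orientation: [0.001, 0.634, 0.773, 0.001]
wrist_force: [-0.1, 0.1, -4.5]
finger_gap: 0.0125
```

```bash
python3 -c "
from h import *
plan([(.5432,.2853,.17),(.5432,.2853,.1281)],1.768,.036)"
```

```text
t 56.73 tcp [0.5442 0.2862 0.1709] yaw 1.768 tilt 0.002 gap 0.0125 F [-0.1  0.1 -4.5] j1,6 [0.35 0.16]
turn rz -0.0 1 rows of -0.0005
(0.5432, 0.2853, 0.17) shift [-0.0006, -0.0012, 0.0009] 1 rows of [-0.0006, -0.0012, 0.0009]
(0.5432, 0.2853, 0.1281) shift [0.0, 0.0, 0.0419] 2 rows of [0.0, 0.0, 0.021]
```

Request:
carry_out:
  steps:
    - [-1,-0.0006,-0.001,0.004,0,0,0]
    - [-1,0,0,0.006,0,0,0]
    - [-1,0,0,0.006,0,0,0]
    - [-1,0,0,0.006,0,0,0]
    - [-1,0,0,0.006,0,0,0]
    - [-1,0,0,0,0,0,0]

```text
clock: 57.48
tcp_pos: [0.5421, 0.2853, 0.1409]
orientation: [-0.0, 0.634, 0.773, -0.001]
wrist_force: [0.2, -0.2, -4.9]
finger_gap: 0.0123
```

Request:
carry_out:
  steps:
    - [-1,0,0,0.006,0,0,0]
    - [-1,0,0,0.005,0,0,0]
    - [-1,0,0,0.002,0,0,0]
    - [-1,0,0,0,0,0,0]

```text
clock: 57.98
tcp_pos: [0.5424, 0.2854, 0.1286]
orientation: [-0.0, 0.634, 0.773, -0.0]
wrist_force: [0.8, -0.2, -4.8]
finger_gap: 0.0126
```

Request:
carry_out:
  steps:
    - [-1,0,0,0.001,0,0,0]
    - [-1,0,0,0.001,0,0,0]
    - [-1,0,0,0,0,0,0]

```text
clock: 58.35
tcp_pos: [0.5428, 0.2855, 0.128]
orientation: [0.0, 0.634, 0.773, 0.0]
wrist_force: [-2.8, -1.2, 5.6]
finger_gap: 0.0126
```

Request:
carry_out:
  steps:
    - [1,0,0,0,0,0,0]
    - [1,0,0,0,0,0,0]
    - [1,0,0,0,0,0,0]
    - [1,0,0,0,0,0,0]
    - [1,0,0,-0.03,0,0,0]
    - [1,0,0,-0.05,0,0,0]
    - [1,0,0,-0.045,0,0,0]
    - [1,0,0,0,0,0,0.1573]
    - [1,0,0,0,0,0,0.1573]
    - [1,0,0,0,0,0,0.1573]
    - [1,0,0,0,0,0,0.1573]
    - [1,0,0,0,0,0,0.1573]
    - [1,0,0,0,0,0,0.1573]
    - [1,0,0,0,0,0,0.1573]
    - [1,0,0,0,0,0,0.1573]
    - [1,0,0,0,0,0,0.1573]
    - [1,0,0,0,0,0,0.1573]
    - [1,0,0,0,0,0,0]

```text
clock: 60.6
tcp_pos: [0.5426, 0.2855, 0.2517]
orientation: [0.0, 0.995, 0.098, 0.0]
wrist_force: [-0.1, -0.2, 0.7]
finger_gap: 0.0855
```

```bash
python3 -c "
from h import *
c=cam('wrist'); np.savez('w9.npz',**c); save(c,'w9.png')
plan([(.4375,-.351,.25)],.195)"
```

```text
t 60.65 tcp [0.5426 0.2855 0.2517] yaw 0.198 tilt 0.000 gap 0.0853 F [-0.4  0.1 -0.6] j1,6 [0.35 1.73]
turn rz 0.003 1 rows of 0.003
(0.4375, -0.351, 0.25) shift [-0.2264, 0.6041, 0.0017] 15 rows of [-0.0151, 0.0403, 0.0001]
```

View pics/w9.png

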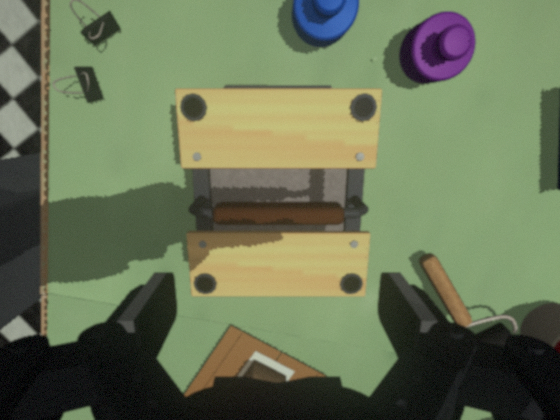

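The frame is back over the base, square and level, with its posts over the sockets: post tops at (193,106), (362,106), (351,283) and (205,283). Now the bottle.

Request:
carry_out:
  grip_force: 40
  steps:
    - [1,-0.0151,0.0403,0,0,0,0.003]
    - [1,-0.0151,0.0403,0,0,0,0]
    - [1,-0.0151,0.0403,0,0,0,0]
    - [1,-0.0151,0.0403,0,0,0,0]
    - [1,-0.0151,0.0403,0,0,0,0]
    - [1,-0.0151,0.0403,0,0,0,0]
    - [1,-0.0151,0.0403,0,0,0,0]
    - [1,-0.0151,0.0403,0,0,0,0]
    - [1,-0.0151,0.0403,0,0,0,0]
    - [1,-0.0151,0.0403,0,0,0,0]
    - [1,-0.0151,0.0403,0,0,0,0]
    - [1,-0.0151,0.0403,0,0,0,0]
    - [1,-0.0151,0.0403,0,0,0,0]
    - [1,-0.0151,0.0403,0,0,0,0]
    - [1,-0.0151,0.0403,0,0,0,0]
    - [1,0,0,0,0,0,0]
    - [1,0,0,0,0,0,0]

```text
clock: 62.78
tcp_pos: [0.4355, -0.3508, 0.2516]
orientation: [-0.0, 0.995, 0.096, -0.0]
wrist_force: [0.4, 0.5, -0.2]
finger_gap: 0.085
```

```bash
python3 -c "
from h import *
c=cam('wrist'); hsv=cv2.cvtColor(c['color'],cv2.COLOR_RGB2HSV)
m=cv2.inRange(hsv,(0,150,60),(5,255,255))|cv2.inRange(hsv,(174,150,60),(180,255,255)); m[:150]=0;m[270:]=0;m[:,:225]=0;m[:,330:]=0
x,y,w,h=cv2.boundingRect(m); print('cap box',x,y,w,h,ray(c,(x+w/2,y+h/2),.120),'expected',proj(c,(.4375,-.351,.124)))
plan([(.4375,-.351,.25),(.4375,-.351,.0755)],.195)"
```

```text
cap box 225 166 81 65 [ 0.4244574  -0.34253658  0.12      ] expected [280.23054155 213.61666251]
t 62.83 tcp [ 0.4357 -0.3503  0.2518] yaw 0.194 tilt 0.001 gap 0.0854 F [ 0.2 -0.  -0.1] j1,6 [-0.82  0.56]
turn rz -0.001 1 rows of -0.0014
(0.4375, -0.351, 0.25) shift [0.0016, 0.001, 0.0018] 1 rows of [0.0016, 0.001, 0.0018]
(0.4375, -0.351, 0.0755) shift [0.0, 0.0, 0.1745] 4 rows of [0.0, 0.0, 0.0436]
```

The cap's right and bottom edges (306, 231) match the earlier view (303, 232). The left part of the box is the red pencil. I descend and grasp.

Request:
carry_out:
  steps:
    - [1,0.0016,0.001,0.03,0,0,0]
    - [1,0,0,0.04,0,0,0]
    - [1,0,0,0.04,0,0,0]
    - [1,0,0,0.03,0,0,0]
    - [1,0,0,0.02,0,0,0]
    - [1,0,0,0.01,0,0,0]
    - [1,0,0,0.005,0,0,0]
    - [1,0,0,0,0,0,0]
    - [1,0,0,0,0,0,0]

```text
clock: 63.95
tcp_pos: [0.438, -0.3523, 0.0777]
orientation: [0.001, 0.995, 0.096, 0.001]
wrist_force: [0.3, -0.7, 0.4]
finger_gap: 0.0852
```

Request:
carry_out:
  steps:
    - [-1,0,0,0,0,0,0]
    - [-1,0,0,0,0,0,0]
    - [-1,0,0,0,0,0,0]
    - [-1,0,0,0,0,0,0]
    - [-1,0,0,0,0,0,0]
    - [-1,0,0,0,0,0,0]

```text
clock: 64.7
tcp_pos: [0.4378, -0.3523, 0.0776]
orientation: [0.001, 0.995, 0.096, 0.0]
wrist_force: [-0.6, 0.0, 5.4]
finger_gap: 0.0546
```

```bash
python3 -c "
from h import *
plan([(.438,-.351,.25),(.5598,.2273,.25)])"
```

```text
t 64.70 tcp [ 0.4378 -0.3523  0.0776] yaw 0.192 tilt 0.001 gap 0.0546 F [-0.6  0.   5.4] j1,6 [-0.82  0.56]
turn rz -0.0 0 rows of -0.0
(0.438, -0.351, 0.25) shift [0.0004, -0.0012, -0.1724] 4 rows of [0.0001, -0.0003, -0.0431]
(0.5598, 0.2273, 0.25) shift [0.2299, -0.5444, -0.0] 14 rows of [0.0164, -0.0389, -0.0]
```

Request:
carry_out:
  steps:
    - [-1,0,0,-0.03,0,0,0]
    - [-1,0,0,-0.045,0,0,0]
    - [-1,0,0,-0.045,0,0,0]
    - [-1,0,0,-0.035,0,0,0]
    - [-1,0,0,-0.017,0,0,0]
    - [-1,0.0082,-0.0194,0,0,0,0]
    - [-1,0.0164,-0.0388,0,0,0,0]
    - [-1,0.0164,-0.0388,0,0,0,0]
    - [-1,0.0164,-0.0388,0,0,0,0]
    - [-1,0.0164,-0.0388,0,0,0,0]
    - [-1,0.0164,-0.0388,0,0,0,0]
    - [-1,0.0164,-0.0388,0,0,0,0]
    - [-1,0.0164,-0.0388,0,0,0,0]
    - [-1,0.0164,-0.0388,0,0,0,0]
    - [-1,0.0164,-0.0388,0,0,0,0]
    - [-1,0.0164,-0.0388,0,0,0,0]
    - [-1,0.0164,-0.0388,0,0,0,0]
    - [-1,0.0164,-0.0388,0,0,0,0]
    - [-1,0.0164,-0.0388,0,0,0,0]
    - [-1,0.0082,-0.0194,0,0,0,0]

```text
clock: 67.2
tcp_pos: [0.5577, 0.2277, 0.2468]
orientation: [0.0, 0.995, 0.097, -0.002]
wrist_force: [0.2, 0.9, -2.1]
finger_gap: 0.0544
```

Request:
carry_out:
  steps:
    - [-1,0,0,0,0,0,0]
    - [-1,0,0,0,0,0,0]

```text
clock: 67.45
tcp_pos: [0.5585, 0.2245, 0.2481]
orientation: [0.0, 0.995, 0.096, -0.001]
wrist_force: [0.4, -0.3, -2.3]
finger_gap: 0.0544
```

```bash
python3 -c "
from h import *
plan([(.5598,.226,.25),(.5598,.226,.1715)])"
```

```text
t 67.45 tcp [0.5585 0.2245 0.2481] yaw 0.192 tilt 0.002 gap 0.0544 F [ 0.4 -0.3 -2.3] j1,6 [0.25 1.63]
turn rz -0.0 0 rows of -0.0
(0.5598, 0.226, 0.25) shift [0.0016, -0.0012, -0.0019] 1 rows of [0.0016, -0.0012, -0.0019]
(0.5598, 0.226, 0.1715) shift [0.0, 0.0, 0.0785] 2 rows of [0.0, 0.0, 0.0392]
```

Request:
carry_out:
  steps:
    - [-1,0.001,-0.0005,0.02,0,0,0]
    - [-1,0,0,0.025,0,0,0]
    - [-1,0,0,0.018,0,0,0]
    - [-1,0,0,0.008,0,0,0]
    - [-1,0,0,0.003,0,0,0]
    - [-1,0,0,0,0,0,0]
    - [-1,0,0,0,0,0,0]

```text
clock: 68.32
tcp_pos: [0.5606, 0.2259, 0.1756]
orientation: [-0.0, 0.995, 0.096, 0.001]
wrist_force: [0.0, -0.2, -2.6]
finger_gap: 0.0548
```

Request:
carry_out:
  steps:
    - [-1,-0.0008,0,0.003,0,0,0]
    - [-1,0,0,0.0015,0,0,0]
    - [-1,0,0,0.0008,0,0,0]
    - [-1,0,0,0,0,0,0]

```text
clock: 68.82
tcp_pos: [0.5593, 0.2258, 0.1703]
orientation: [0.0, 0.995, 0.096, 0.0]
wrist_force: [-2.0, -0.2, 3.9]
finger_gap: 0.0546
```

Contact is at the expected height. I release, rise clear and back off toward the robot side.

Request:
carry_out:
  steps:
    - [1,0,0,0,0,0,0]
    - [1,0,0,0,0,0,0]
    - [1,0,0,0,0,0,0]
    - [1,0,0,0,0,0,0]
    - [1,0,0,-0.03,0,0,0]
    - [1,0,0,-0.05,0,0,0]
    - [1,0,0,-0.04,0,0,0]
    - [1,0,0.04,0,0,0,0]
    - [1,0,0.05,0,0,0,0]
    - [1,0,0.05,0,0,0,0]
    - [1,0,0.05,0,0,0,0]
    - [1,0,0.05,0,0,0,0]
    - [1,0,0.05,0,0,0,0]
    - [1,0,0.05,0,0,0,0]
    - [1,0,0.05,0,0,0,0]
    - [1,0,0.05,0,0,0,0]
    - [1,0,0,0,0,0,0]
    - [1,0,0,0,0,0,0]

```text
clock: 71.08
tcp_pos: [0.6431, -0.2061, 0.2891]
orientation: [-0.0, 0.995, 0.096, -0.0]
wrist_force: [-0.0, 0.1, -0.1]
finger_gap: 0.0855
```

```bash
python3 -c "
from h import *
st()
a=dict(np.load('top0.npz')); c=cam('top'); save(c,'top9.png',(140,130,420,310),2.8)
def red(c):
    h=cv2.cvtColor(c['color'],cv2.COLOR_RGB2HSV); m=((h[...,0]<6)|(h[...,0]>174))&(h[...,1]>150)&(h[...,2]>120)
    m[:, :205]=0;m[:,235:]=0;m[:230]=0;m[262:]=0
    ys,xs=np.nonzero(m); return ray(c,(xs.mean(),ys.mean()),.217)
print('cap before/after',red(a),red(c))"
```

```text
{'clock': 71.075, 'joint_pos': [-0.4291, 0.5222, 0.4555, 1.505, 0.0003, 0.9503], 'tcp_pos': [0.6431, -0.2061, 0.2891], 'orientation': [-0.0004, 0.9954, 0.0956, -0.0003], 'wrist_force': [-0.0064, 0.1022, -0.0855], 'finger_gap': 0.0855}
cap before/after [0.55963454 0.22648433 0.217     ] [0.55921667 0.22558523 0.217     ]
```

View pics/top9.png

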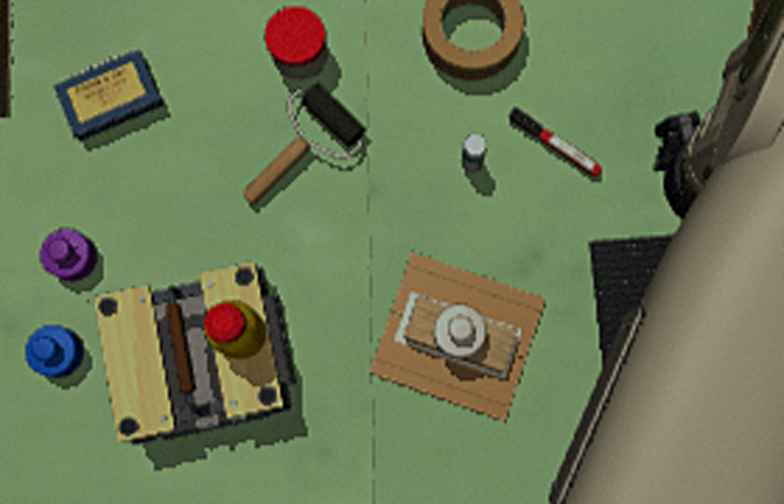

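The final top view shows everything in place: bottle cap (225,322) on the frame, frame seated, and weight (461,331) on the block on the strip. The roller, glue stick and marker are where they were.

```bash
python3 -c "
from h import *
env.hand_in(); st()"
```

```text
the job is handed in; nothing more can be done
the job is handed in; nothing more can be done
```

The task is done and handed in, with the robot clear of everything and the clock at about 71 s of the 144 s allowed. `hand_in` gives no verdict, so these are my own last checks:

- **Unloading:** the bottle and then the weight went onto the mat. I then lifted the frame off by its handle and stood it there on its posts.
- **Block:** it lies along the white strip, about 2.5 mm off centre by the wrist camera and parallel to it by eye.
- **Weight:** it stands upright on the middle of the block. I judged this by eye, and contact came at the expected height.
- **Frame:** it is back in the sockets. At contact the gripper read z = 0.128 m, as expected for fully seated posts. It was within about 0.5 mm sideways of where I first grasped it.
- **Bottle:** it is back on its plank, with the cap about 1 mm from where it was in the first picture.
- **Bystanders:** in the final top view the roller, glue stick and marker look undisturbed. I did not measure them.

**Disagreements:**
- The text says the block lay with its length along the base's x axis, but the pictures showed it along y. I grasped it across its 50 mm side as seen.
- The socket centre measured from the wrist camera was about 4 mm off the frame's grasp position. I went by the grasp position, and the frame seated without trouble.

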